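Lay the pipette canister down in its cradle

TASK

The tall open steel pipette canister stands upright on its cradle. Without gripping or lifting it, push it at the top with the fingertips so that it tips over the rubber stop bar in front of its foot, and let it down slowly and gently, never falling free or pressed hard, until it lies on its side along the cradle on both rubber bars, mouth at the far end. Leave the small things around the cradle where they stand.

Things in the scene. Friction and masses are not known exactly. Their poses are not given: they have to be found in the camera images.
- cradle: Fixed grey plate 300 x 136 x 4 mm with an aluminium rail (20 mm high) along each long side, 118 mm apart inside, two black rubber bars across it and a rubber mat, top 6 mm above the worktop, under the standing canister. Origin on the worktop, on the plate's centre line; +x is the direction in which to tip the canister, z is up. The plate spans x -200 to +100 mm.
- stop_bar (a point): Middle of the top of the stop bar, at x = -90 mm of the cradle: 20 mm wide, top 12 mm above the worktop (6 mm above the mat), good grip. The canister stands on the mat just behind it (on its -x side), 0 to 12 mm from it; laid down, its foot is near x = -115 mm and its mouth overhangs the plate. Axes as the cradle's.
- far_bar (a point): Middle of the top of the far bar, at x = +60 mm of the cradle: the same size as the stop bar; it carries the laid canister's mouth end.
- canister: Loose square steel canister, 80 x 80 mm outside, 220 mm tall, 0.32 to 0.5 kg, centre of mass about 76 mm up: beyond a lean of about 0.5 rad it falls by itself. Origin at the centre of the underside; z is its long axis towards the mouth, its x points along the cradle's x within 0.05 rad at the start. It tips about its front foot edge, then over the stop bar's edge.
- canister_mouth (a point): Centre of the canister's open mouth, 220 mm above its underside. Walls 3 mm, inside 74 x 74 mm and 212 mm deep: closed fingertips fit in. They can push the front wall from inside; past the balance the rear wall's lip leans against their back, and they can let it down by giving way forward, then down, so that the lip slides down along them. Axes as the canister's.
- canister_foot_edge (a point): Middle of the canister's lower front edge, next to the stop bar (its x = +40 mm, z = 0); it stays within about 10 mm of the mat as the canister tips over the bar.
- vial: Bystander: small white capped vial, 27 mm across, 58 mm tall, beside the cradle; origin at its underside.
- dropper_bottle: Bystander: clear dropper bottle with black rubber bulb, 33 mm across, 100 mm tall, beside the cradle; origin at its underside.
- small_beaker: Bystander: small clear beaker, 53 x 62 mm, 56 mm tall, beside the cradle; origin at its underside.
There are look-alikes about, which are no part of the job. Leave any pink look-alike of the canister alone.

How it is judged:
By the outcome, as a careful person would: the job done as asked, in the order asked, and still so for the second after the job is handed in, with the robot touching nothing.
It also fails if it takes over 48 s, if anything falls off the work surface, if the arm or the gripper's body presses on something with over 40 N, if the wrist force passes 120 N, or if a joint passes its speed limit or range.

ROBOT

A 7-joint arm with a two-finger parallel gripper is mounted at the origin on a cart in front of the work surface, level with it; the furniture and walls round the work are solid. World frame = base frame: x ahead of the robot, y to its left, z up, the work surface at z = 0. Lengths are in mm, angles in rad, forces in N, time in s.
With the tool pointing down it reaches from about 400 to 850 mm from the base axis. Payload 4.5 kg.
Tool frame: the origin (TCP) lies at the very end of the fingers, on their centre line; the grasp point (between the pads) lies 19 mm behind it; z points along the fingers, x is the direction in which the jaws open and shut, and the axes are right-handed (so a half turn about z gives the same grasp; the last joint's range is limited). The gripper opens to 88 mm and grips with 3 to 60 N. Pads are 18 mm wide; open, the fingers measure 123 mm over their backs; the gripper's body (75 mm by 187 mm) begins 45 mm behind the grasp point.
Start: joints at [1.157, 0.689, -0.195, 1.565, 0.157, 0.902, -0.215], TCP at [270.646, -563.387, 238.743] pointing down, gripper open.
Joint ranges: [-3.01, 3.01], [-0.46, 2.08], [-1.47, 1.51], [0.13, 2.56], [-1, 4.14], [0.04, 2.09], [-2.66, 2.66]. Speed limits (rad/s): [2.57, 2.57, 3.14, 3.14, 3.14, 3.14, 3.14].

INTERFACE

Orientations are given as [roll, pitch, yaw] about the fixed x, y, z axes, in that order (R = Rz(yaw) Ry(pitch) Rx(roll)).
In Python, from station import manip gives the robot as it stands. The module is installed in compiled form; this text tells all that it offers.
- The arm moves only by the shell command python3 -m pendant 'ROWS' [OPENING] [FORCE]. ROWS is JSON, a list of rows, each an object of numbers: "dx", "dy", "dz": the shift along the tool's x, y, z in m; "wx", "wy", "wz": the turn, a rotation vector about the tool's x, y, z in degrees. In form: [{"dx": .., "dy": .., "dz": .., "wx": .., "wy": .., "wz": ..}, ...]. A call has exactly 10 rows; each row is the pose to reach, as a shift and turn from the pose commanded when the call began, along the tool's axes at that moment; what a row does not reach only later rows make up. A row lasts 1/8 s, in which the tool goes at most 62.5 mm and 10.7 degrees, less where a joint would pass 70% of its speed; a pose out of reach is approached as far as the arm can. A call with a gripper value outside its range is refused whole. OPENING is the gripper's target within -1 to 1 (shut at 1, half-way at 0, fully open at -1), set as the call begins (- or left out, the last holds). The fingers move at their own pace and stop on an object; FORCE is the grip in N (left out, the last holds). Time passes only in rows, so rows that repeat a pose let the fingers close, or fill a call up. It gives the time, the measured TCP pose, the force and the opening at its end, in the units of the state.
- manip.state(): the state, without advancing time (a new reading comes with each control period).
- manip.read_camera(name): name is "scene" or "side" or "wrist"; returns a dict with "img" (480x640x3 uint8, blue, green, red), "K" (3x3 intrinsics, pixels), "R" (3x3) and "t" (3): a world point X has camera coordinates R X + t. Camera axes: x right, y down, z forward; pixel columns grow to the right and rows downward; lengths in mm; the calibration is good to about 2 mm. A picture is of the moment at which its call begins. There is no depth.
- manip.job_done(): hands the job in, once; it reports no verdict.
The state is a dict: "clock": time; "joints": joint angles; "qvel": joint speeds; "joint_efforts": joint torques, N m; "position": TCP position; "tcp_rot": TCP orientation; "ft_force": force on the tool from outside, world axes, zero at the start; "wrist_torque": the same for the moment, N m; "grip_width": opening from 0.0 (shut) to 1.0 (fully open).
Only numpy, scipy, OpenCV 4.12 (cv2) and the standard library are available. Lean on these libraries where they do the work, as an engineer would, in place of code of your own. Each camera call takes 0.05 s, during which the arm holds its last target.

## Working session

There is one attempt and no reset: what is moved stays moved. The work goes in short steps, Python scripts to look and compute and a shell command to move; the robot and the scene stay as the last step left them, time stands still between calls to the robot, and variables do not carry over. Pictures are saved under pics/ and viewed, and the job is handed in when it is done.

```bash
mkdir -p pics; cat > h.py <<'E'
import numpy as np, cv2
from station import manip
def snap(name,tag):
    c=manip.read_camera(name); cv2.imwrite(f"pics/{tag}.png",c["img"]); 
    np.savez(f"pics/{tag}.npz",K=c["K"],R=c["R"],t=c["t"]); return c
def cal(tag):
    d=np.load(f"pics/{tag}.npz"); return d["K"],d["R"],d["t"].ravel()
def proj(tag,X):
    K,R,t=cal(tag); X=np.atleast_2d(X).astype(float); c=(R@X.T).T+t; p=(K@c.T).T; return p[:,:2]/p[:,2:]
def onz(tag,uv,z):
    K,R,t=cal(tag); o=-R.T@t; d=R.T@np.linalg.inv(K)@np.array([uv[0],uv[1],1.]); return o+d*(z-o[2])/d[2]
E
python3 - <<'E'
from h import *
for n in ["scene","side","wrist"]: snap(n,n+"0")
print(manip.state())
for n in ["scene0","side0"]:
    K,R,t=cal(n); print(n,(-R.T@t).round(), R[2].round(2),K[0,0])
E
```

```text
{'clock': 0.15, 'joints': array([ 1.15679717,  0.68979128, -0.19449329,  1.56604318,  0.15726565,
        0.9024838 , -0.21507848]), 'qvel': array([-0.00015125, -0.00422615,  0.00044724, -0.00531609,  0.0002479 ,
        0.00096128, -0.00109166]), 'joint_efforts': array([-8.28489901e-04, -5.27858412e+01, -1.26840949e+00, -1.53587598e+01,
       -5.26049361e-02,  3.89089910e-03,  9.40916652e-05]), 'position': array([ 270.38095689, -562.9911041 ,  238.10992795]), 'tcp_rot': array([ 3.14150345e+00,  1.33995729e-03, -1.12296559e+00]), 'ft_force': array([ 0.28790699, -0.14757616, -0.361396  ]), 'wrist_torque': array([-0.04156433,  0.00073113, -0.01745327]), 'grip_width': 0.9956400891464754}
scene0 [-103.  495.  595.] [ 0.74 -0.48 -0.48] 544.7315118385249
side0 [ 169. -543.  544.] [ 0.48  0.73 -0.49] 456.24071698931556
```

View pics/scene0.png

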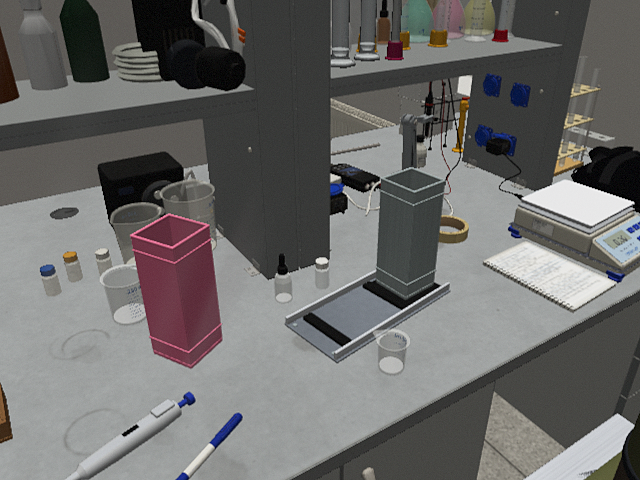

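View pics/side0.png

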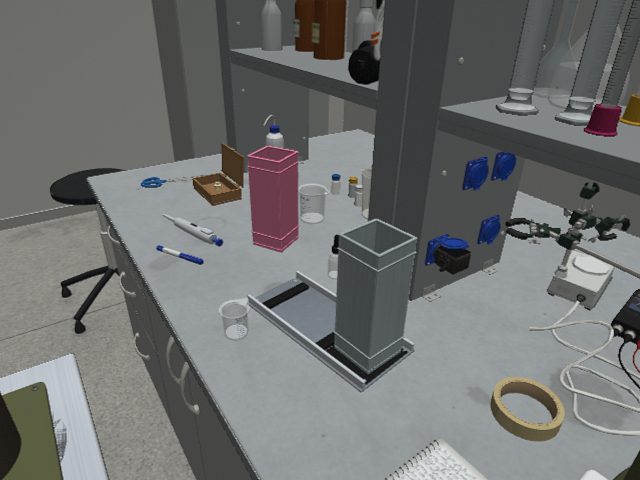

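View pics/wrist0.png

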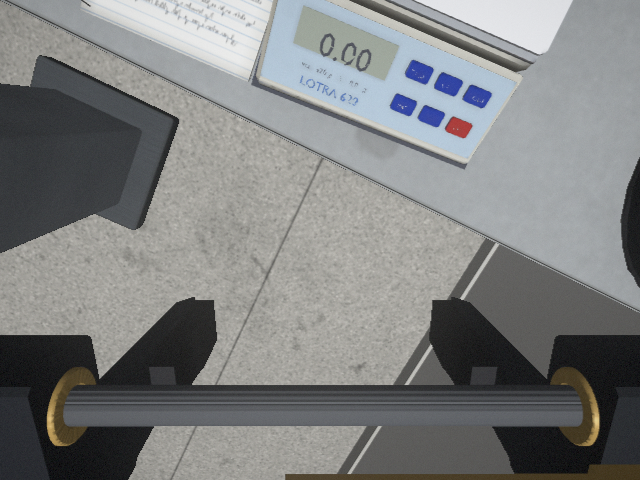

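The grey canister, about (410,235) in scene and (375,295) in side, stands on the cradle and tips toward the robot's left (+y). The pink one at (180,290) in scene is the look-alike. I'll zoom in for the corners.

```bash
python3 - <<'E'
from h import *
a=cv2.imread("pics/scene0.png")[155:365,270:470]; cv2.imwrite("pics/za.png",cv2.resize(a,None,fx=2.85,fy=2.85,interpolation=cv2.INTER_CUBIC))
a=cv2.imread("pics/side0.png")[210:400,210:430]; cv2.imwrite("pics/zb.png",cv2.resize(a,None,fx=3,fy=3,interpolation=cv2.INTER_CUBIC))
E
```

```text
(no output)
```

View pics/za.png

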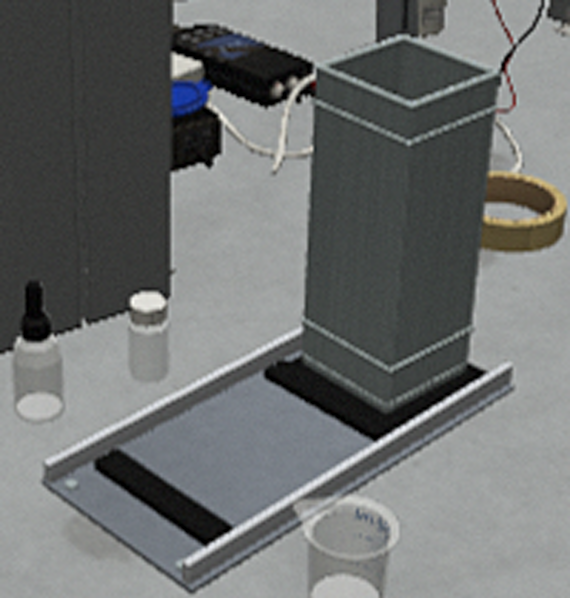

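View pics/zb.png

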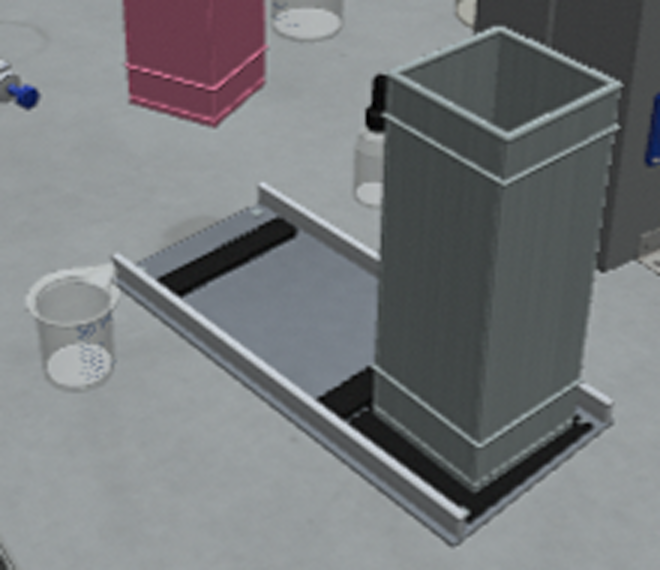

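```bash
python3 - <<'E'
from h import *
from scipy.optimize import least_squares
S=lambda p:(np.array(p)/2.85+[270,155]); D=lambda p:(np.array(p)/3+[210,210])
sc=[S(p) for p in [(316,69),(405,36),(500,73),(415,110)]]
sd=[D(p) for p in [(385,73),(500,28),(621,85),(507,136)]]
for p in sc: print("sc",onz("scene0",p,226).round(1))
for p in sd: print("sd",onz("side0",p,226).round(1))
pl=[("scene0",S((192,591)),(100,-68,0)),("scene0",S((43,487)),(100,68,0)),("side0",D((456,545)),(-200,-68,0)),("side0",D((612,425)),(-200,68,0)),("scene0",S((513,386)),(-200,-68,0))]
for n,p,m in pl: print(n,m,onz(n,p,0).round(1))
E
```

```text
sc [590. -59. 226.]
sc [ 602.7 -140.8  226. ]
sc [ 524.6 -149.8  226. ]
sc [510.5 -70.  226. ]
sd [518.8 -77.3 226. ]
sd [597.6 -69.4 226. ]
sd [ 608.  -146.7  226. ]
sd [ 531.  -153.9  226. ]
scene0 (100, -68, 0) [451.1 121.9   0. ]
scene0 (100, 68, 0) [578.3 147.2   0. ]
side0 (-200, -68, 0) [ 505.3 -172.7    0. ]
side0 (-200, 68, 0) [ 634.1 -151.7    0. ]
scene0 (-200, -68, 0) [ 502.7 -172.7    0. ]
```

```bash
python3 - <<'E'
from h import *
for p in [(152,349),(183,365),(220,349)]: print("pink sc",onz("scene0",p,0).round(0))
for p in [(252,243),(281,249),(298,239)]: print("pink sd",onz("side0",p,0).round(0))
for p in [(264,279),(328,268),(283,300),(321,286),(391,372)]: print("post/bot/vial/beaker",onz("scene0",p,0).round(0))
o=np.array([533,35.4]);th=np.deg2rad(100.4);ux=np.array([np.cos(th),np.sin(th)]);uy=np.array([-ux[1],ux[0]])
# cradle frame check of projected far bar etc
def W(x,y,z): return np.r_[o+x*ux+y*uy,z]
c=cv2.imread("pics/scene0.png");d=cv2.imread("pics/side0.png")
thc=np.deg2rad(98.9);cx=np.array([np.cos(thc),np.sin(thc)]);cy=np.array([-cx[1],cx[0]]);cc=np.array([560,-108.])
for im,n in ((c,"scene0"),(d,"side0")):
    def line(P,col):
        q=proj(n,P); cv2.polylines(im,[np.round(q*8).astype(int)],True,col,1,cv2.LINE_AA,3)
    line([W(-200,-68,0),W(100,-68,0),W(100,68,0),W(-200,68,0)],(0,0,255))
    for b in(-90,60): line([W(b-10,-50,12),W(b+10,-50,12),W(b+10,50,12),W(b-10,50,12)],(0,255,255))
    for z in(6,226): line([np.r_[cc+a*40*cx+e*40*cy,z] for a,e in((1,1),(1,-1),(-1,-1),(-1,1))],(0,255,0))
    out=im[155:365,270:470] if n=="scene0" else im[210:400,210:430]
    cv2.imwrite(f"pics/ov_{n}.png",cv2.resize(out,None,fx=2.8,fy=2.8,interpolation=cv2.INTER_CUBIC))
E
```

```text
pink sc [643. 361.   0.]
pink sc [578. 331.   0.]
pink sc [583. 267.   0.]
pink sd [566. 327.   0.]
pink sd [611. 266.   0.]
pink sd [670. 286.   0.]
post/bot/vial/beaker [732. 111.   0.]
post/bot/vial/beaker [698. -19.   0.]
post/bot/vial/beaker [649. 113.   0.]
post/bot/vial/beaker [650.  28.   0.]
post/bot/vial/beaker [387.  64.   0.]
```

View pics/ov_scene0.png

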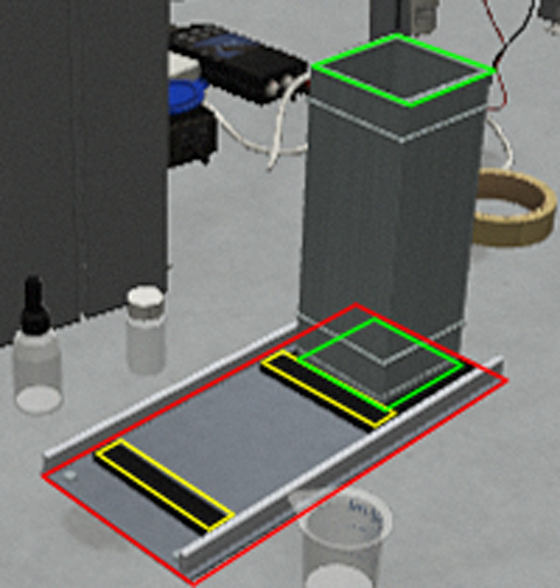

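View pics/ov_side0.png

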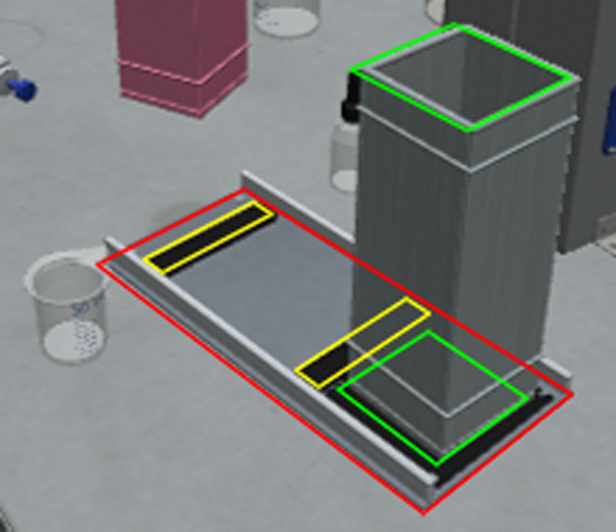

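```bash
python3 -m pendant '[{"dx":-0.01,"dy":-0.015,"dz":-0.02,"wz":0},{"dx":-0.03,"dy":-0.045,"dz":-0.05,"wz":1},{"dx":-0.05,"dy":-0.08,"dz":-0.062,"wz":3},{"dx":-0.075,"dy":-0.12,"dz":-0.062,"wz":5},{"dx":-0.1,"dy":-0.16,"dz":-0.062,"wz":7},{"dx":-0.125,"dy":-0.2,"dz":-0.062,"wz":9},{"dx":-0.15,"dy":-0.24,"dz":-0.062,"wz":11},{"dx":-0.175,"dy":-0.28,"dz":-0.062,"wz":13},{"dx":-0.195,"dy":-0.315,"dz":-0.062,"wz":14},{"dx":-0.21,"dy":-0.34,"dz":-0.062,"wz":16}]' 1 40
```

```text
invalid input
```

```bash
python3 -m pendant '[{"dx":-0.01,"dy":-0.015,"dz":-0.02,"wx":0,"wy":0,"wz":0},{"dx":-0.03,"dy":-0.045,"dz":-0.05,"wx":0,"wy":0,"wz":1},{"dx":-0.05,"dy":-0.08,"dz":-0.062,"wx":0,"wy":0,"wz":3},{"dx":-0.075,"dy":-0.12,"dz":-0.062,"wx":0,"wy":0,"wz":5},{"dx":-0.1,"dy":-0.16,"dz":-0.062,"wx":0,"wy":0,"wz":7},{"dx":-0.125,"dy":-0.2,"dz":-0.062,"wx":0,"wy":0,"wz":9},{"dx":-0.15,"dy":-0.24,"dz":-0.062,"wx":0,"wy":0,"wz":11},{"dx":-0.175,"dy":-0.28,"dz":-0.062,"wx":0,"wy":0,"wz":13},{"dx":-0.195,"dy":-0.315,"dz":-0.062,"wx":0,"wy":0,"wz":14},{"dx":-0.21,"dy":-0.34,"dz":-0.062,"wx":0,"wy":0,"wz":16}]' 1 40
```

```text
clock: 1.4
position: [487.7, -223.3, 302.2]
tcp_rot: [-3.139, 0.0, -1.4]
ft_force: [0.9, 0.2, -0.3]
grip_width: 0.006
```

```bash
python3 -m pendant '[{"dx":-0.02,"dy":-0.018,"dz":0,"wx":0,"wy":0,"wz":0},{"dx":-0.04,"dy":-0.036,"dz":0,"wx":0,"wy":0,"wz":0},{"dx":-0.06,"dy":-0.054,"dz":0,"wx":0,"wy":0,"wz":0},{"dx":-0.078,"dy":-0.07,"dz":0,"wx":0,"wy":0,"wz":0},{"dx":-0.092,"dy":-0.083,"dz":0,"wx":0,"wy":0,"wz":0},{"dx":-0.1,"dy":-0.09,"dz":0,"wx":0,"wy":0,"wz":0},{"dx":-0.1,"dy":-0.09,"dz":0,"wx":0,"wy":0,"wz":0},{"dx":-0.1,"dy":-0.09,"dz":0,"wx":0,"wy":0,"wz":0},{"dx":-0.1,"dy":-0.09,"dz":0,"wx":0,"wy":0,"wz":0},{"dx":-0.1,"dy":-0.09,"dz":0,"wx":0,"wy":0,"wz":0}]'
python3 - <<'E'
from h import *
w=snap("wrist","w1")["img"];s=snap("scene","s1")["img"];d=snap("side","d1")["img"]
cv2.imwrite("pics/m1.png",np.hstack([cv2.resize(w,(400,300)),s[100:400,220:620]]))
K,R,t=cal("w1"); print((-R.T@t).round(1))
st=manip.state(); print(st["position"],st["tcp_rot"],st["ft_force"])
E
```

```text
clock: 2.65
position: [557.9, -113.8, 300.7]
tcp_rot: [3.141, -0.0, -1.403]
ft_force: [0.1, 0.5, -1.2]
grip_width: 0.001
[ 636.  -101.2  446.9]
[ 558.07145483 -113.382471    300.73568876] [-3.14155491e+00 -4.67854676e-05 -1.40259887e+00] [-0.05408323 -0.00295039 -0.06596694]
```

View pics/m1.png

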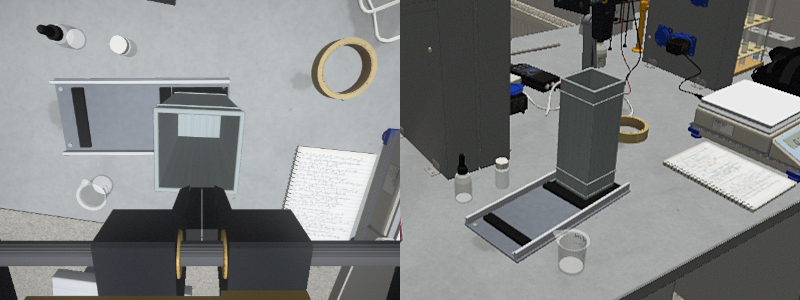

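View pics/w1.png

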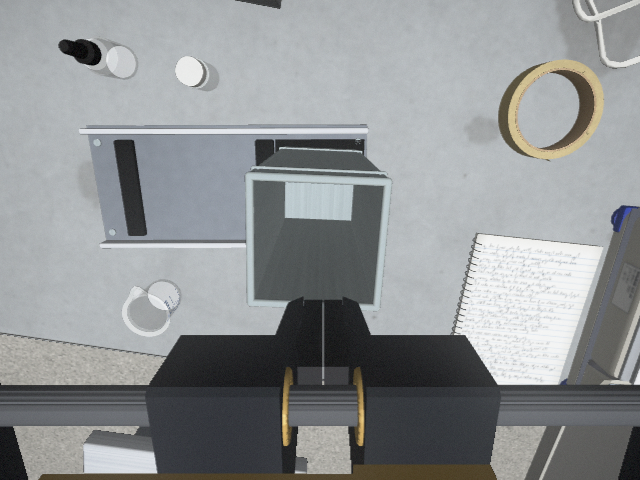

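```bash
python3 - <<'E'
from h import *
q=np.array([onz("w1",p,226)[:2] for p in [(246,174),(391,180),(380,308),(248,303)]]);print(q.round(1),q.mean(0))
for p in [(115,141),(144,235)]: print("farbar",onz("w1",p,12).round(1))
for p in [(80,132),(367,132),(101,247)]: print(onz("w1",p,24).round(1))
E
```

```text
[[ 599.4  -64.6]
 [ 609.4 -144.1]
 [ 531.7 -154.5]
 [ 521.6  -74.3]] [ 565.5257774  -109.40737387]
farbar [575.5 111.1  12. ]
farbar [476.   77.7  12. ]
[580.3 140.6  24. ]
[ 628.9 -148.6   24. ]
[458.4 119.6  24. ]
```

```bash
python3 -m pendant '[{"dx":-0.0026,"dy":-0.0055,"dz":0,"wx":0,"wy":0,"wz":0},{"dx":-0.0026,"dy":-0.0055,"dz":0.01,"wx":0,"wy":0,"wz":0},{"dx":-0.0026,"dy":-0.0055,"dz":0.025,"wx":0,"wy":0,"wz":0},{"dx":-0.0026,"dy":-0.0055,"dz":0.04,"wx":0,"wy":0,"wz":0},{"dx":-0.0026,"dy":-0.0055,"dz":0.055,"wx":0,"wy":0,"wz":0},{"dx":-0.0026,"dy":-0.0055,"dz":0.07,"wx":0,"wy":0,"wz":0},{"dx":-0.0026,"dy":-0.0055,"dz":0.085,"wx":0,"wy":0,"wz":0},{"dx":-0.0026,"dy":-0.0055,"dz":0.098,"wx":0,"wy":0,"wz":0},{"dx":-0.0026,"dy":-0.0055,"dz":0.107,"wx":0,"wy":0,"wz":0},{"dx":-0.0026,"dy":-0.0055,"dz":0.107,"wx":0,"wy":0,"wz":0}]'
python3 - <<'E'
from h import *
w=snap("wrist","w2")["img"];s=snap("scene","s2")["img"];d=snap("side","d2")["img"]
cv2.imwrite("pics/m2.png",np.hstack([d[100:400,180:580],s[80:380,220:620]]))
st=manip.state(); print(st["position"],st["tcp_rot"],st["ft_force"])
E
```

```text
clock: 4.05
position: [562.8, -109.7, 193.1]
tcp_rot: [3.14, 0.0, -1.402]
ft_force: [0.3, -0.1, 0.5]
grip_width: 0.007
[ 563.54865268 -109.74300137  194.19557185] [-3.14049565e+00 -3.81531204e-04 -1.40223967e+00] [-0.3744234   0.28590873  0.33689146]
```

View pics/m2.png

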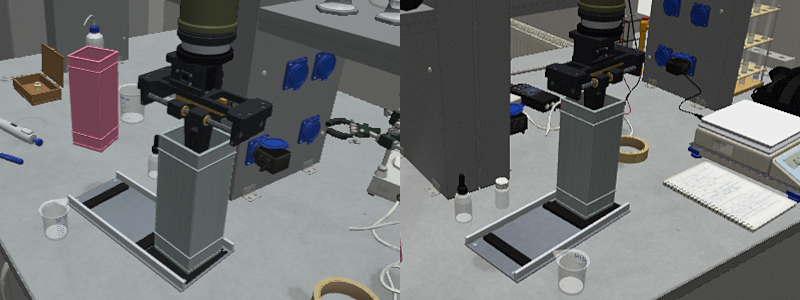

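View pics/w2.png

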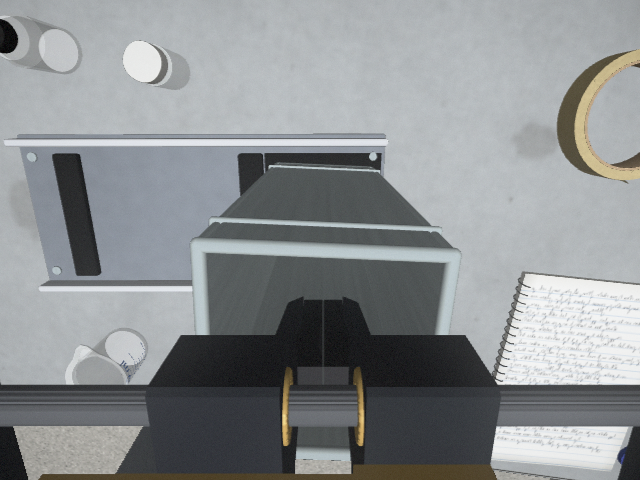

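```bash
python3 -m pendant '[{"dx":0,"dy":0,"dz":0,"wx":0,"wy":0,"wz":0},{"dx":0,"dy":0,"dz":0,"wx":0,"wy":0,"wz":0},{"dx":0,"dy":0,"dz":0,"wx":0,"wy":0,"wz":0},{"dx":0,"dy":0,"dz":0,"wx":0,"wy":0,"wz":0},{"dx":0,"dy":0,"dz":0,"wx":0,"wy":0,"wz":0},{"dx":0,"dy":0,"dz":0,"wx":0,"wy":0,"wz":0},{"dx":0,"dy":0,"dz":0,"wx":0,"wy":0,"wz":0},{"dx":0,"dy":0,"dz":0,"wx":0,"wy":0,"wz":0},{"dx":0,"dy":0,"dz":0,"wx":0,"wy":0,"wz":0},{"dx":0,"dy":0,"dz":0,"wx":0,"wy":0,"wz":0}]' 0.43 25
python3 - <<'E'
from h import *
w=snap("wrist","w3")["img"];d=snap("side","d3")["img"]
cv2.imwrite("pics/m3.png",np.hstack([cv2.resize(d[180:380,310:450],None,fx=2.4,fy=2.4),w[::1,200:480][:480]]))
st=manip.state(); print(st["position"],st["ft_force"],st["grip_width"])
E
```

```text
clock: 5.45
position: [563.1, -109.7, 193.7]
tcp_rot: [-3.142, -0.0, -1.402]
ft_force: [0.2, -1.0, 0.9]
grip_width: 0.285
[ 563.10622372 -109.71273926  193.7184091 ] [ 0.48431693  0.70459906 -1.03946469] 0.28473588018901586
```

View pics/m3.png

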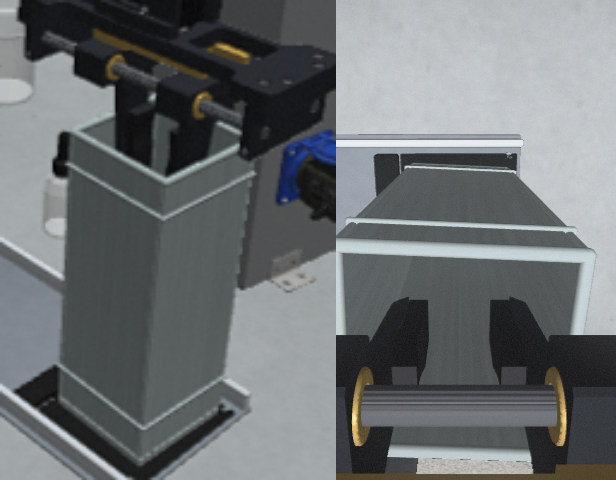

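```bash
python3 -m pendant '[{"dx":-0.004,"dy":0,"dz":0,"wx":0,"wy":0,"wz":0},{"dx":-0.008,"dy":0,"dz":0,"wx":0,"wy":0,"wz":0},{"dx":-0.012,"dy":0,"dz":0,"wx":0,"wy":0,"wz":0},{"dx":-0.016,"dy":0,"dz":0,"wx":0,"wy":0,"wz":0},{"dx":-0.020,"dy":0,"dz":-0.001,"wx":0,"wy":0,"wz":0},{"dx":-0.024,"dy":0,"dz":-0.002,"wx":0,"wy":0,"wz":0},{"dx":-0.028,"dy":0,"dz":-0.003,"wx":0,"wy":0,"wz":0},{"dx":-0.032,"dy":0,"dz":-0.004,"wx":0,"wy":0,"wz":0},{"dx":-0.036,"dy":0,"dz":-0.005,"wx":0,"wy":0,"wz":0},{"dx":-0.040,"dy":0,"dz":-0.005,"wx":0,"wy":0,"wz":0}]'
python3 - <<'E'
from h import *
d=snap("side","d4")["img"];s=snap("scene","s4")["img"]
cv2.imwrite("pics/m4.png",np.hstack([cv2.resize(d[180:420,280:450],None,fx=2.3,fy=2.3),cv2.resize(s[130:370,300:460],None,fx=2.3,fy=2.3)]))
st=manip.state(); print(st["position"],st["ft_force"],st["grip_width"])
E
```

```text
clock: 6.8
position: [556.4, -70.0, 198.8]
tcp_rot: [-3.141, -0.0, -1.402]
ft_force: [-0.1, -1.6, -0.9]
grip_width: 0.284
[556.40815661 -69.52442615 198.7757458 ] [-0.63282608  0.05285386  0.28769313] 0.2823743477540171
```

View pics/m4.png

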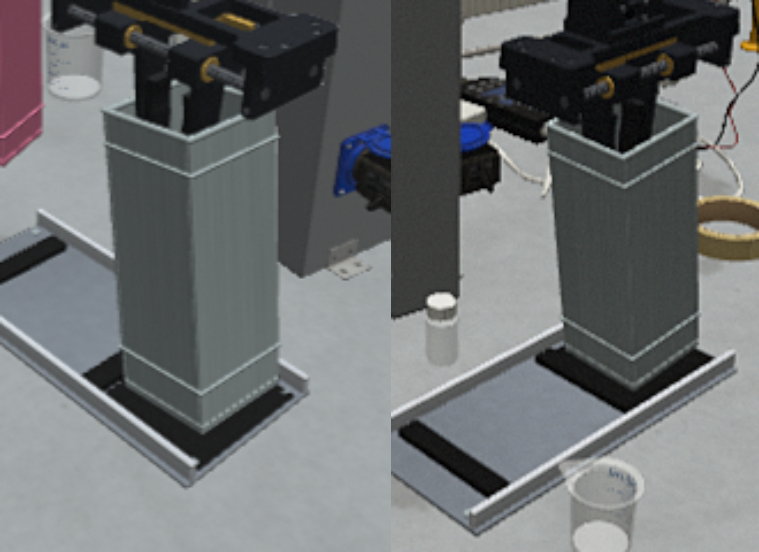

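```bash
python3 -m pendant '[{"dx":-0.004,"dy":0,"dz":-0.001,"wx":0,"wy":0,"wz":0},{"dx":-0.008,"dy":0,"dz":-0.002,"wx":0,"wy":0,"wz":0},{"dx":-0.012,"dy":0,"dz":-0.003,"wx":0,"wy":0,"wz":0},{"dx":-0.016,"dy":0,"dz":-0.004,"wx":0,"wy":0,"wz":0},{"dx":-0.020,"dy":0,"dz":-0.005,"wx":0,"wy":0,"wz":0},{"dx":-0.024,"dy":0,"dz":-0.006,"wx":0,"wy":0,"wz":0},{"dx":-0.028,"dy":0,"dz":-0.007,"wx":0,"wy":0,"wz":0},{"dx":-0.032,"dy":0,"dz":-0.007,"wx":0,"wy":0,"wz":0},{"dx":-0.036,"dy":0,"dz":-0.007,"wx":0,"wy":0,"wz":0},{"dx":-0.040,"dy":0,"dz":-0.007,"wx":0,"wy":0,"wz":0}]' 0.37 25
python3 - <<'E'
from h import *
d=snap("side","d5")["img"];s=snap("scene","s5")["img"]
cv2.imwrite("pics/m5.png",np.hstack([cv2.resize(d[180:420,280:450],None,fx=2.3,fy=2.3),cv2.resize(s[130:370,300:460],None,fx=2.3,fy=2.3)]))
st=manip.state(); print(st["position"],st["ft_force"],st["grip_width"])
E
```

```text
clock: 8.15
position: [549.6, -30.5, 205.7]
tcp_rot: [3.142, 0.0, -1.402]
ft_force: [1.2, 0.1, -0.5]
grip_width: 0.316
[549.6286798  -30.05688076 205.71412429] [ 0.41302158 -0.6273154  -0.28898695] 0.3182461721186483
```

View pics/m5.png

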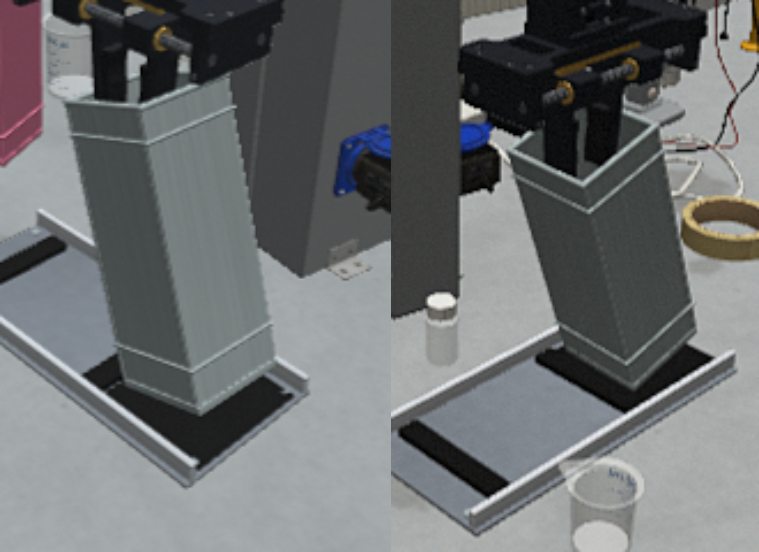

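```bash
cat >> h.py <<'E'
from scipy.optimize import least_squares
O=np.array([533,35.4]);YC=np.deg2rad(100.4)
UX=np.array([np.cos(YC),np.sin(YC)])
def can(p,l,s,u):  # p: xf,yf,zf,theta,yaw ; l along axis, s back from front, u lateral
    xf,yf,zf,th,yw=p
    a=np.array([np.sin(th),0,np.cos(th)]);n=np.array([-np.cos(th),0,np.sin(th)])
    v=l*a+s*n+np.array([0,u,0]); c,q=np.cos(yw),np.sin(yw)
    v=np.array([c*v[0]-q*v[1],q*v[0]+c*v[1],v[2]])+[xf,yf,zf]
    return np.r_[O+v[0]*UX+v[1]*np.array([-UX[1],UX[0]]),v[2]]
def fit(obs,p0):
    f=lambda p:np.r_[np.concatenate([proj(t,can(p,*m))[0]-np.array(uv) for t,uv,m in obs]),(p[2]-p0[2])/2]
    r=least_squares(f,p0,loss="soft_l1"); return r.x,r.fun
E
python3 - <<'E'
from h import *
d=lambda u,v:(u/2.3+280,v/2.3+180); s=lambda u,v:((u-391)/2.3+300,v/2.3+130)
T=220
obs=[("d5",d(67,102),(T,0,40)),("d5",d(141,108),(T,80,40)),("d5",d(230,78),(T,80,-40)),("d5",d(201,414),(0,80,40)),("d5",d(120,383),(0,0,40)),("d5",d(274,367),(0,80,-40)),
("s5",s(515,152),(T,0,-40)),("s5",s(584,187),(T,0,40)),("s5",s(660,122),(T,80,40)),("s5",s(634,387),(0,0,40)),("s5",s(697,335),(0,80,40))]
p,f=fit(obs,[-108,-3,6,.36,-.03]); print(p.round(3),f.round(1))
l=can(p,T,77,0);print("rear lip",l, "tool",manip.state()["position"])
E
```

```text
[-1.07713e+02 -7.45900e+00  4.33000e+00  3.18000e-01 -5.40000e-02] [-1.5 -0.3  0.3  0.6 -0.6 -1.7 -1.   2.   0.8  1.4  0.8  0.1 -3.1 -2.4
  0.3 -1.8  0.3  0.1 -0.8  2.  -0.2 -1.  -0.8]
rear lip [560.32547901 -73.43949253 237.37646171] tool [549.6286798  -30.05688076 205.71412429]
```

```bash
python3 -m pendant '[{"dx":-0.000,"dy":0,"dz":0,"wx":0,"wy":0,"wz":0},{"dx":-0.002,"dy":0,"dz":0,"wx":0,"wy":0,"wz":0},{"dx":-0.004,"dy":0,"dz":0,"wx":0,"wy":0,"wz":0},{"dx":-0.006,"dy":0,"dz":0,"wx":0,"wy":0,"wz":0},{"dx":-0.008,"dy":0,"dz":0,"wx":0,"wy":0,"wz":0},{"dx":-0.010,"dy":0,"dz":0,"wx":0,"wy":0,"wz":0},{"dx":-0.012,"dy":0,"dz":0,"wx":0,"wy":0,"wz":0},{"dx":-0.013,"dy":0,"dz":0,"wx":0,"wy":0,"wz":0},{"dx":-0.014,"dy":0,"dz":0,"wx":0,"wy":0,"wz":0},{"dx":-0.014,"dy":0,"dz":0,"wx":0,"wy":0,"wz":0}]' 0.23 25
python3 - <<'E'
from h import *
d=snap("side","d6")["img"];s=snap("scene","s6")["img"];w=snap("wrist","w6")["img"]
cv2.imwrite("pics/m6.png",np.hstack([cv2.resize(d[180:420,280:450],None,fx=2.3,fy=2.3),cv2.resize(s[130:370,300:460],None,fx=2.3,fy=2.3)]))
st=manip.state(); print(st["position"],st["ft_force"],st["grip_width"])
E
```

```text
clock: 9.5
position: [547.3, -17.0, 205.7]
tcp_rot: [3.142, -0.0, -1.402]
ft_force: [-0.1, -0.3, -0.8]
grip_width: 0.387
[547.36244103 -17.08253974 205.73825162] [-0.37009129  0.62052538  0.20107001] 0.3859516150622009
```

View pics/m6.png

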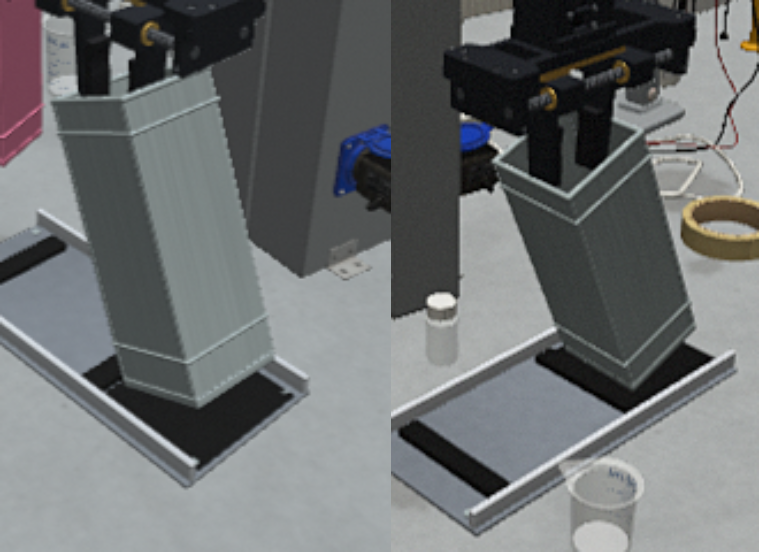

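View pics/w6.png

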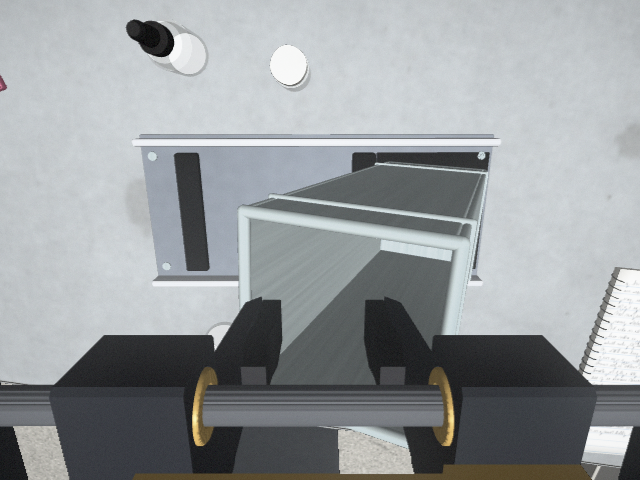

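```bash
python3 - <<'E'
from h import *
d=lambda u,v:(u/2.3+280,v/2.3+180); s=lambda u,v:((u-391)/2.3+300,v/2.3+130)
T=220
obs=[("d6",d(51,97),(T,0,40)),("d6",d(125,106),(T,80,40)),("d6",d(213,72),(T,80,-40)),("d6",d(198,408),(0,80,40)),("d6",d(123,386),(0,0,40)),("d6",d(273,359),(0,80,-40)),
("s6",s(497,160),(T,0,-40)),("s6",s(568,198),(T,0,40)),("s6",s(649,133),(T,80,40)),("s6",s(634,387),(0,0,40)),("s6",s(693,330),(0,80,40)),
("w6",(239,207),(T,0,-40)),("w6",(470,237),(T,80,-40))]
p,f=fit(obs,[-108,-3,6,.4,-.03]); print(p.round(3),f.round(1))
st=manip.state();tp=st["position"];tx=np.array([np.cos(-1.402),np.sin(-1.402),0])
l=can(p,T,77,0);print("rear lip",l, "tool",tp, "gap rear",(l-tp)@tx-34.5, "front lip",(can(p,T,3,0)-tp)@tx, can(p,T,3,0)[2])
for h in(0,15,32): print(h,proj("w6",[tp+tx*a+[0,0,h] for a in(0,28,34.5,-28,-34.5)]).round(0).tolist())
E
```

```text
[-1.06339e+02 -8.59800e+00  3.71400e+00  3.86000e-01 -4.50000e-02] [-0.4  1.7 -0.3 -2.5 -1.2 -2.7 -0.2  0.9 -0.5 -0.2  0.5 -0.1 -2.4 -0.3
  0.2 -0.8 -2.3 -1.9 -1.7  2.2  0.1 -0.6  2.3  0.4 -0.3 -0.2 -1.1]
rear lip [559.09162093 -56.23000363 236.51510373] tool [547.36244103 -17.08253974 205.73825162] gap rear 6.0615423076303045 front lip -27.954026347681413 208.64806285269466
0 [[321.0, 320.0], [390.0, 319.0], [405.0, 319.0], [253.0, 320.0], [237.0, 320.0]]
15 [[321.0, 339.0], [396.0, 339.0], [413.0, 339.0], [246.0, 339.0], [229.0, 339.0]]
32 [[321.0, 366.0], [405.0, 366.0], [424.0, 366.0], [237.0, 366.0], [218.0, 366.0]]
```

```bash
python3 -m pendant '[{"dx":0,"dy":0,"dz":0.002,"wx":0,"wy":0,"wz":0},{"dx":0,"dy":0,"dz":0.004,"wx":0,"wy":0,"wz":0},{"dx":0,"dy":0,"dz":0.006,"wx":0,"wy":0,"wz":0},{"dx":0,"dy":0,"dz":0.008,"wx":0,"wy":0,"wz":0},{"dx":-0.001,"dy":0,"dz":0.010,"wx":0,"wy":0,"wz":0},{"dx":-0.003,"dy":0,"dz":0.011,"wx":0,"wy":0,"wz":0},{"dx":-0.005,"dy":0,"dz":0.012,"wx":0,"wy":0,"wz":0},{"dx":-0.007,"dy":0,"dz":0.012,"wx":0,"wy":0,"wz":0},{"dx":-0.009,"dy":0,"dz":0.012,"wx":0,"wy":0,"wz":0},{"dx":-0.010,"dy":0,"dz":0.012,"wx":0,"wy":0,"wz":0}]' 0.31 25
python3 - <<'E'
from h import *
d=snap("side","d7")["img"];w=snap("wrist","w7")["img"]
cv2.imwrite("pics/m7.png",np.hstack([cv2.resize(d[180:420,280:450],None,fx=2.,fy=2.),w[:,180:560]]))
st=manip.state(); print(st["position"],st["ft_force"],st["grip_width"])
E
```

```text
clock: 10.9
position: [545.7, -6.9, 193.8]
tcp_rot: [-3.141, -0.0, -1.402]
ft_force: [0.2, -0.5, -0.0]
grip_width: 0.341
[545.689204    -7.00606428 193.76331707] [ 1.05085877 -0.15782091  0.76528003] 0.3443380234496012
```

View pics/m7.png

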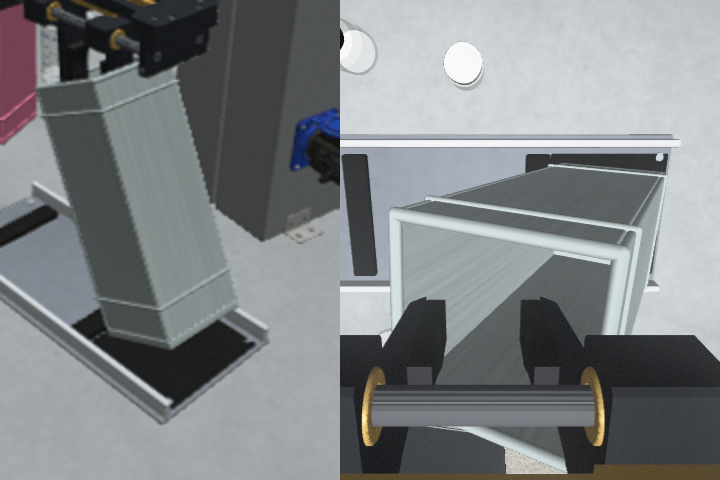

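```bash
cat > an.py <<'E'
from h import *
import sys
def report(p,g):
    st=manip.state();tp=st["position"];tx=np.array([np.cos(-1.402),np.sin(-1.402),0])
    l=can(p,220,77,0);fl=can(p,220,3,0);hw=(35+88*g)/2
    print("p",p.round(3),"TCP",tp.round(1)); print("rear lip x rel TCP %.1f (halfw %.1f) overlap %.1f ; front lip %.1f overlap %.1f"%((l-tp)@tx,hw,l[2]-tp[2],-(fl-tp)@tx,fl[2]-tp[2]))
E
python3 - <<'E'
from an import *
d=lambda u,v:(u/2.+280,v/2.+180);T=220
obs=[("d7",d(38,89),(T,0,40)),("d7",d(102,85),(T,80,40)),("d7",d(177,68),(T,80,-40)),("d7",d(174,350),(0,80,40)),("d7",d(105,330),(0,0,40)),("d7",d(238,302),(0,80,-40)),
("w7",(230,210),(T,0,-40)),("w7",(469,246),(T,80,-40))]
p,f=fit(obs,[-107,-6,6,.43,-.04]);print(f.round(1));report(p,.344)
E
```

```text
[-1.9 -0.7 -3.  -2.2 -3.6 -8.5 -1.  -0.2  0.9  2.  -0.2  1.4  0.2  0.6
  0.2 -1.2 -0.9]
p [-1.05851e+02 -9.64500e+00  4.29300e+00  4.45000e-01 -3.50000e-02] TCP [545.7  -7.  193.8]
rear lip x rel TCP 36.5 (halfw 32.6) overlap 42.2 ; front lip 30.2 overlap 10.4
```

```bash
python3 -m pendant '[{"dx":-0.001,"dy":0,"dz":0,"wx":0,"wy":0,"wz":0},{"dx":-0.0025,"dy":0,"dz":0,"wx":0,"wy":0,"wz":0},{"dx":-0.004,"dy":0,"dz":0,"wx":0,"wy":0,"wz":0},{"dx":-0.0055,"dy":0,"dz":0,"wx":0,"wy":0,"wz":0},{"dx":-0.007,"dy":0,"dz":0,"wx":0,"wy":0,"wz":0},{"dx":-0.0085,"dy":0,"dz":0,"wx":0,"wy":0,"wz":0},{"dx":-0.010,"dy":0,"dz":0,"wx":0,"wy":0,"wz":0},{"dx":-0.0115,"dy":0,"dz":0,"wx":0,"wy":0,"wz":0},{"dx":-0.013,"dy":0,"dz":0,"wx":0,"wy":0,"wz":0},{"dx":-0.014,"dy":0,"dz":0,"wx":0,"wy":0,"wz":0}]' 0.33 25
python3 - <<'E'
from h import *
d=snap("side","d8")["img"];w=snap("wrist","w8")["img"]
cv2.imwrite("pics/m8.png",np.hstack([cv2.resize(d[180:420,270:440],None,fx=2.,fy=2.),w[:,180:560]]))
st=manip.state(); print(st["position"],st["ft_force"],st["grip_width"])
E
```

```text
clock: 12.25
position: [543.3, 6.8, 193.7]
tcp_rot: [-3.142, -0.0, -1.402]
ft_force: [1.0, -0.1, -0.6]
grip_width: 0.329
[543.30616836   6.80010593 193.72144228] [ 0.28580173 -1.02497223 -0.62133128] 0.3334480868592125
```

View pics/m8.png

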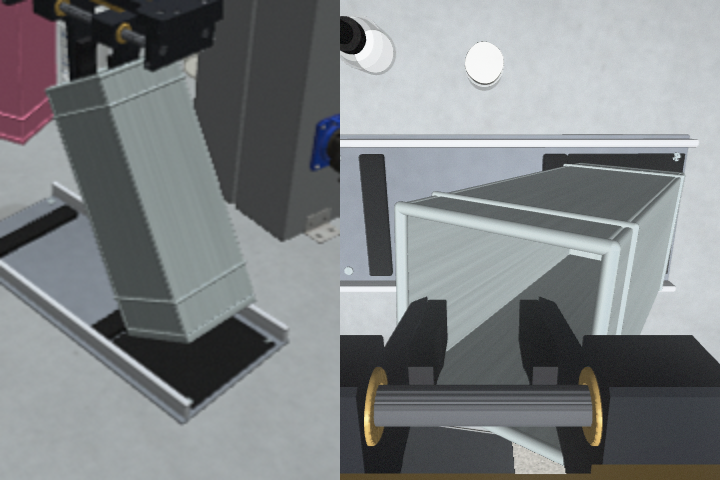

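```bash
python3 -m pendant '[{"dx":-0.001,"dy":0,"dz":0,"wx":0,"wy":0,"wz":0},{"dx":-0.0025,"dy":0,"dz":0,"wx":0,"wy":0,"wz":0},{"dx":-0.004,"dy":0,"dz":0,"wx":0,"wy":0,"wz":0},{"dx":-0.0055,"dy":0,"dz":0,"wx":0,"wy":0,"wz":0},{"dx":-0.007,"dy":0,"dz":0,"wx":0,"wy":0,"wz":0},{"dx":-0.0085,"dy":0,"dz":0,"wx":0,"wy":0,"wz":0},{"dx":-0.010,"dy":0,"dz":0,"wx":0,"wy":0,"wz":0},{"dx":-0.0115,"dy":0,"dz":0,"wx":0,"wy":0,"wz":0},{"dx":-0.013,"dy":0,"dz":0,"wx":0,"wy":0,"wz":0},{"dx":-0.014,"dy":0,"dz":0,"wx":0,"wy":0,"wz":0}]' 0.37 25
python3 - <<'E'
from h import *
d=snap("side","d9")["img"];w=snap("wrist","w9")["img"]
cv2.imwrite("pics/m9.png",np.hstack([cv2.resize(d[180:420,270:440],None,fx=2.,fy=2.),w[:,180:560]]))
st=manip.state(); print(st["position"],st["ft_force"],st["grip_width"])
E
```

```text
clock: 13.6
position: [541.0, 20.6, 193.7]
tcp_rot: [-3.142, -0.0, -1.402]
ft_force: [-0.1, 1.5, -0.3]
grip_width: 0.315
[540.94656597  20.58803704 193.71475344] [0.59565291 0.14213712 0.13048771] 0.31453999422952966
```

View pics/m9.png

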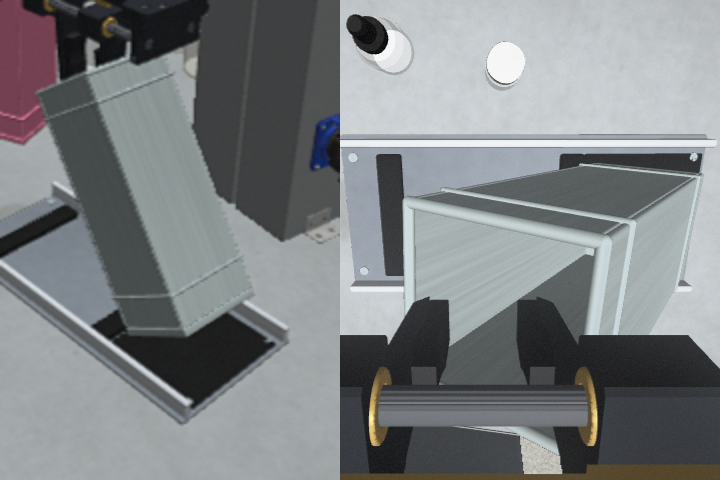

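```bash
python3 - <<'E'
from an import *
d=lambda u,v:(u/2.+270,v/2.+180);T=220
obs=[("d9",d(39,91),(T,0,40)),("d9",d(173,62),(T,80,-40)),("d9",d(188,336),(0,80,40)),("d9",d(127,330),(0,0,40)),("d9",d(252,293),(0,80,-40)),
("w9",(244,199),(T,0,-40)),("w9",(448,236),(T,80,-40))]
p,f=fit(obs,[-107,-6,6,.5,-.04]);print(f.round(1));report(p,.3145)
print(proj("d9",can(p,T,80,40)))
E
```

```text
[-2.3  0.8 -6.1 -8.8 -0.2  0.4  0.   2.3  1.   0.  -0.8 -0.2  0.6 -0.1
 -0.8]
p [-1.06733e+02 -9.38300e+00  4.30400e+00  5.89000e-01 -4.10000e-02] TCP [540.9  20.6 193.7]
rear lip x rel TCP 32.5 (halfw 31.3) overlap 36.3 ; front lip 29.0 overlap -4.8
[[313.56236512 216.17316341]]
```

```bash
cat > plan.py <<'E'
from an import *
def lip(th,xf0=-107.):
    s=-100-xf0; thb=np.arctan2(s,6); 
    if th<thb: xf,zf=xf0,6.
    else:
        L=np.hypot(s,6); xf=-100-L*np.sin(th); zf=12-L*np.cos(th)
    return np.array([xf+220*np.sin(th)-77*np.cos(th), zf+220*np.cos(th)+77*np.sin(th)])
def tcp(th,al,o,hw=31.5,xf0=-107.):
    ex=np.array([-np.cos(al),np.sin(al)]);ez=np.array([-np.sin(al),-np.cos(al)])
    return lip(th,xf0)-hw*ex+o*ez
def plan(ths,als,os,al0,hw=31.5,xf0=-107.,bias=0):
    """from measured pose; prints dx,dz (m), wy(deg) per row in tool axes at tilt al0"""
    tp=manip.state()["position"]; X=(tp[:2]-O)@UX; Z=tp[2]
    ex=np.array([-np.cos(al0),np.sin(al0)]);ez=np.array([-np.sin(al0),-np.cos(al0)])
    print("now cradle x,z %.1f %.1f"%(X,Z))
    for t,a,o in zip(ths,als,os):
        q=tcp(t,a,o,hw,xf0)+[bias,0]-[X,Z]
        print("th %.3f  dx %.4f dz %.4f wy %.1f"%(t,q@ex/1e3,q@ez/1e3,np.degrees(a-al0)))
E
python3 - <<'E'
from plan import *
st=manip.state();print(st["tcp_rot"])
print(lip(.589),tcp(.589,0,36))
plan(np.linspace(.6,.72,10),np.linspace(0,.05,10),np.linspace(36,32,10),0)
E
```

```text
[-3.14158420e+00  4.71241640e-06 -1.40197532e+00]
[-48.80868317 231.70505233] [-17.30868317 195.70505233]
now cradle x,z -16.0 193.7
th 0.600  dx -0.0012 dz -0.0013 wy 0.0
th 0.613  dx -0.0040 dz -0.0008 wy 0.3
th 0.627  dx -0.0068 dz -0.0002 wy 0.6
th 0.640  dx -0.0095 dz 0.0005 wy 1.0
th 0.653  dx -0.0123 dz 0.0011 wy 1.3
th 0.667  dx -0.0151 dz 0.0018 wy 1.6
th 0.680  dx -0.0178 dz 0.0026 wy 1.9
th 0.693  dx -0.0206 dz 0.0034 wy 2.2
th 0.707  dx -0.0233 dz 0.0042 wy 2.5
th 0.720  dx -0.0260 dz 0.0051 wy 2.9
```

```bash
python3 -m pendant '[{"dx":-0.002,"dy":0,"dz":0,"wx":0,"wy":0,"wz":0},{"dx":-0.0045,"dy":0.001,"dz":0,"wx":0,"wy":0.3,"wz":0},{"dx":-0.007,"dy":0.001,"dz":0,"wx":0,"wy":0.6,"wz":0},{"dx":-0.0095,"dy":0.002,"dz":0.0005,"wx":0,"wy":1,"wz":0},{"dx":-0.0125,"dy":0.003,"dz":0.001,"wx":0,"wy":1.3,"wz":0},{"dx":-0.015,"dy":0.003,"dz":0.002,"wx":0,"wy":1.6,"wz":0},{"dx":-0.018,"dy":0.004,"dz":0.0025,"wx":0,"wy":1.9,"wz":0},{"dx":-0.0205,"dy":0.005,"dz":0.0035,"wx":0,"wy":2.2,"wz":0},{"dx":-0.0235,"dy":0.005,"dz":0.004,"wx":0,"wy":2.5,"wz":0},{"dx":-0.026,"dy":0.006,"dz":0.005,"wx":0,"wy":2.9,"wz":0}]' 
python3 - <<'E'
from h import *
d=snap("side","d10")["img"];w=snap("wrist","w10")["img"]
cv2.imwrite("pics/m10.png",np.hstack([cv2.resize(d[180:420,260:430],None,fx=2.,fy=2.),w[:,180:560]]))
st=manip.state(); print(st["position"],st["ft_force"],st["grip_width"])
E
```

```text
clock: 14.95
position: [530.7, 45.2, 188.7]
tcp_rot: [-3.141, -0.051, -1.402]
ft_force: [0.4, 1.0, 0.1]
grip_width: 0.316
[530.45047917  45.75671033 188.58394519] [ 0.84988269  0.37011616 -0.05718614] 0.31595000126188877
```

View pics/m10.png

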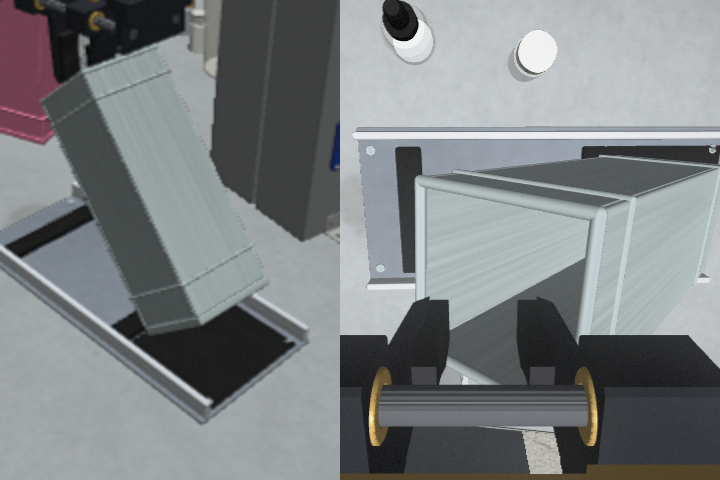

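```bash
python3 - <<'E'
from plan import *
plan(np.linspace(.734,.87,10),np.linspace(.06,.15,10),[32]*10,.05)
E
```

```text
now cradle x,z 10.6 188.6
th 0.734  dx -0.0021 dz 0.0014 wy 0.6
th 0.749  dx -0.0051 dz 0.0029 wy 1.1
th 0.764  dx -0.0081 dz 0.0045 wy 1.7
th 0.779  dx -0.0110 dz 0.0061 wy 2.3
th 0.794  dx -0.0139 dz 0.0078 wy 2.9
th 0.810  dx -0.0168 dz 0.0095 wy 3.4
th 0.825  dx -0.0197 dz 0.0113 wy 4.0
th 0.840  dx -0.0225 dz 0.0131 wy 4.6
th 0.855  dx -0.0253 dz 0.0149 wy 5.2
th 0.870  dx -0.0280 dz 0.0168 wy 5.7
```

```bash
python3 -m pendant '[{"dx":-0.002,"dy":0,"dz":0.0014,"wx":0,"wy":0.6,"wz":0},{"dx":-0.005,"dy":0.001,"dz":0.003,"wx":0,"wy":1.1,"wz":0},{"dx":-0.008,"dy":0.001,"dz":0.0045,"wx":0,"wy":1.7,"wz":0},{"dx":-0.011,"dy":0.002,"dz":0.006,"wx":0,"wy":2.3,"wz":0},{"dx":-0.014,"dy":0.003,"dz":0.008,"wx":0,"wy":2.9,"wz":0},{"dx":-0.017,"dy":0.003,"dz":0.0095,"wx":0,"wy":3.4,"wz":0},{"dx":-0.0197,"dy":0.004,"dz":0.0113,"wx":0,"wy":4,"wz":0},{"dx":-0.0225,"dy":0.005,"dz":0.013,"wx":0,"wy":4.6,"wz":0},{"dx":-0.0253,"dy":0.005,"dz":0.015,"wx":0,"wy":5.2,"wz":0},{"dx":-0.028,"dy":0.006,"dz":0.017,"wx":0,"wy":5.7,"wz":0}]' 
python3 - <<'E'
from h import *
d=snap("side","d11")["img"];w=snap("wrist","w11")["img"]
cv2.imwrite("pics/m11.png",np.hstack([cv2.resize(d[180:420,260:430],None,fx=2.,fy=2.),w[:,180:560]]))
st=manip.state(); print(st["position"],st["ft_force"],st["grip_width"])
from plan import *
plan(np.linspace(.884,1.01,10),np.linspace(.165,.25,10),[32]*10,.15)
E
```

```text
clock: 16.3
position: [520.4, 71.1, 170.2]
tcp_rot: [-3.141, -0.151, -1.402]
ft_force: [-0.1, 1.6, 0.4]
grip_width: 0.315
[519.86951994  71.51155642 169.99067661] [-0.1948929   0.21376676 -0.24617556] 0.31768611407642094
now cradle x,z 37.9 170.0
th 0.884  dx -0.0023 dz 0.0012 wy 0.9
th 0.898  dx -0.0049 dz 0.0027 wy 1.4
th 0.912  dx -0.0075 dz 0.0042 wy 1.9
th 0.926  dx -0.0100 dz 0.0058 wy 2.5
th 0.940  dx -0.0126 dz 0.0074 wy 3.0
th 0.954  dx -0.0151 dz 0.0090 wy 3.6
th 0.968  dx -0.0176 dz 0.0107 wy 4.1
th 0.982  dx -0.0200 dz 0.0124 wy 4.6
th 0.996  dx -0.0225 dz 0.0142 wy 5.2
th 1.010  dx -0.0249 dz 0.0159 wy 5.7
```

View pics/m11.png

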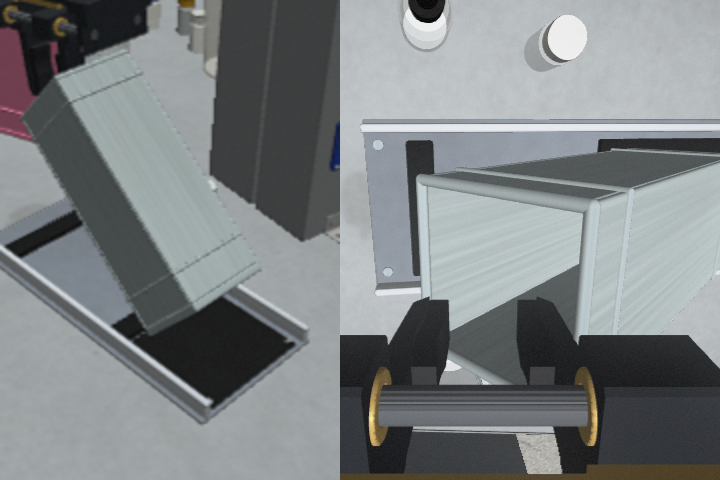

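```bash
python3 -m pendant '[{"dx":-0.0023,"dy":0,"dz":0.0012,"wx":0,"wy":0.9,"wz":0},{"dx":-0.005,"dy":0.001,"dz":0.0027,"wx":0,"wy":1.4,"wz":0},{"dx":-0.0075,"dy":0.001,"dz":0.0042,"wx":0,"wy":1.9,"wz":0},{"dx":-0.010,"dy":0.002,"dz":0.0058,"wx":0,"wy":2.5,"wz":0},{"dx":-0.0126,"dy":0.002,"dz":0.0074,"wx":0,"wy":3,"wz":0},{"dx":-0.015,"dy":0.003,"dz":0.009,"wx":0,"wy":3.6,"wz":0},{"dx":-0.0176,"dy":0.003,"dz":0.0107,"wx":0,"wy":4.1,"wz":0},{"dx":-0.020,"dy":0.004,"dz":0.0124,"wx":0,"wy":4.6,"wz":0},{"dx":-0.0225,"dy":0.004,"dz":0.0142,"wx":0,"wy":5.2,"wz":0},{"dx":-0.025,"dy":0.004,"dz":0.016,"wx":0,"wy":5.7,"wz":0}]' 
python3 - <<'E'
from h import *
d=snap("side","d12")["img"];s=snap("scene","s12")["img"];w=snap("wrist","w12")["img"]
cv2.imwrite("pics/m12.png",np.hstack([cv2.resize(d[180:420,240:410],None,fx=2.,fy=2.),cv2.resize(s[130:370,270:470],None,fx=2,fy=2)]))
st=manip.state(); print(st["position"],st["ft_force"],st["grip_width"])
from plan import *
plan(np.linspace(1.024,1.15,10),np.linspace(.26,.35,10),[32]*10,.25)
E
```

```text
clock: 17.65
position: [512.4, 92.3, 150.6]
tcp_rot: [3.141, -0.25, -1.402]
ft_force: [-1.0, 0.1, -1.4]
grip_width: 0.318
[512.40834446  92.4043676  150.5684093 ] [ 0.07604463 -0.07383053 -1.08601648] 0.3145726134422841
now cradle x,z 59.8 150.6
th 1.024  dx -0.0029 dz 0.0015 wy 0.6
th 1.038  dx -0.0054 dz 0.0032 wy 1.1
th 1.052  dx -0.0080 dz 0.0048 wy 1.7
th 1.066  dx -0.0104 dz 0.0065 wy 2.3
th 1.080  dx -0.0129 dz 0.0083 wy 2.9
th 1.094  dx -0.0153 dz 0.0100 wy 3.4
th 1.108  dx -0.0178 dz 0.0118 wy 4.0
th 1.122  dx -0.0201 dz 0.0137 wy 4.6
th 1.136  dx -0.0225 dz 0.0155 wy 5.2
th 1.150  dx -0.0249 dz 0.0174 wy 5.7
```

View pics/m12.png

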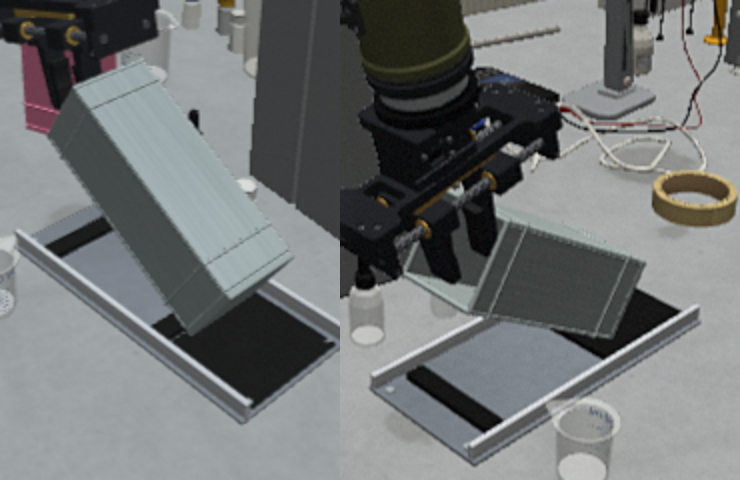

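View pics/w12.png

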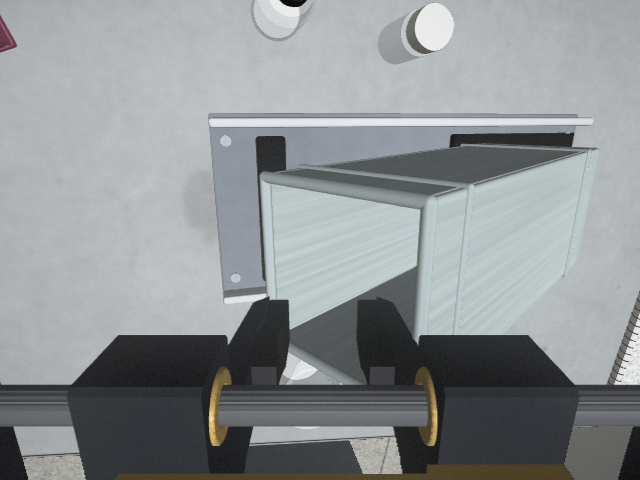

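```bash
python3 - <<'E'
from an import *
d=lambda u,v:(u/2.+240,v/2.+180);s=lambda u,v:((u-340)/2+270,v/2+130);T=220
obs=[("d12",d(49,136),(T,0,40)),("d12",d(77,90),(T,80,40)),("d12",d(141,61),(T,80,-40)),("d12",d(230,300),(0,80,40)),("d12",d(293,255),(0,80,-40)),("d12",d(190,334),(0,0,40)),
("w12",(262,173),(T,0,-40)),("w12",(430,193),(T,80,-40)),("w12",(597,150),(0,80,-40)),
("s12",s(472,312),(T,0,40)),("s12",s(645,262),(0,80,40)),("s12",s(613,337),(0,0,40)),("s12",s(405,268),(T,0,-40))]
p,f=fit(obs,[-107,-6,6,1.0,-.04]);print(f.round(1));report(p,.3145)
for y in(-1,1):print("corner y mouth/foot",p[1]+np.sin(p[4])*220+40*y)
E
```

```text
[-1.5  0.8 -1.9 -1.5  0.6 -0.7 -0.   0.3  0.7  1.2 -0.8  2.3 -0.4 -1.6
  0.4  1.7  0.8 -2.6 -2.2  0.5  1.  -0.5 -0.2  1.2 -2.1  2.6 -0.9]
p [-1.09257e+02 -6.90500e+00  4.12500e+00  1.01700e+00 -1.00000e-03] TCP [512.4  92.4 150.6]
rear lip x rel TCP 22.1 (halfw 31.3) overlap 34.7 ; front lip 16.8 overlap -28.3
corner y mouth/foot -47.18164844215157
corner y mouth/foot 32.81835155784843
```

```bash
python3 -m pendant '[{"dx":-0.0027,"dy":0,"dz":0.0015,"wx":0,"wy":0.6,"wz":0},{"dx":-0.0054,"dy":0,"dz":0.0032,"wx":0,"wy":1.1,"wz":0},{"dx":-0.008,"dy":0,"dz":0.0048,"wx":0,"wy":1.7,"wz":0},{"dx":-0.0104,"dy":0,"dz":0.0065,"wx":0,"wy":2.3,"wz":0},{"dx":-0.0129,"dy":0,"dz":0.0083,"wx":0,"wy":2.9,"wz":0},{"dx":-0.0153,"dy":0,"dz":0.010,"wx":0,"wy":3.4,"wz":0},{"dx":-0.0178,"dy":0,"dz":0.0118,"wx":0,"wy":4,"wz":0},{"dx":-0.020,"dy":0,"dz":0.0137,"wx":0,"wy":4.6,"wz":0},{"dx":-0.0225,"dy":0,"dz":0.0155,"wx":0,"wy":5.2,"wz":0},{"dx":-0.025,"dy":0,"dz":0.0174,"wx":0,"wy":5.7,"wz":0}]' 
python3 - <<'E'
from plan import *
st=manip.state(); print(st["tcp_rot"],st["ft_force"],st["grip_width"])
plan(np.linspace(1.163,1.28,10),np.linspace(.36,.45,10),[32]*10,.35)
E
```

```text
clock: 19.05
position: [509.2, 111.9, 127.5]
tcp_rot: [-3.142, -0.35, -1.402]
ft_force: [-0.3, 1.9, -0.7]
grip_width: 0.313
[-3.14155404 -0.34976662 -1.40210499] [-0.34101174  1.88282262 -0.71240363] 0.3130914592204474
now cradle x,z 79.6 127.5
th 1.163  dx -0.0023 dz 0.0016 wy 0.6
th 1.176  dx -0.0046 dz 0.0032 wy 1.1
th 1.189  dx -0.0068 dz 0.0049 wy 1.7
th 1.202  dx -0.0091 dz 0.0066 wy 2.3
th 1.215  dx -0.0113 dz 0.0083 wy 2.9
th 1.228  dx -0.0135 dz 0.0100 wy 3.4
th 1.241  dx -0.0156 dz 0.0118 wy 4.0
th 1.254  dx -0.0178 dz 0.0136 wy 4.6
th 1.267  dx -0.0199 dz 0.0155 wy 5.2
th 1.280  dx -0.0220 dz 0.0173 wy 5.7
```

```bash
python3 -m pendant '[{"dx":-0.0023,"dy":0,"dz":0.0016,"wx":0,"wy":0.6,"wz":0},{"dx":-0.0046,"dy":0,"dz":0.0032,"wx":0,"wy":1.1,"wz":0},{"dx":-0.0068,"dy":0,"dz":0.0049,"wx":0,"wy":1.7,"wz":0},{"dx":-0.009,"dy":0,"dz":0.0066,"wx":0,"wy":2.3,"wz":0},{"dx":-0.0113,"dy":0,"dz":0.0083,"wx":0,"wy":2.9,"wz":0},{"dx":-0.0135,"dy":0,"dz":0.010,"wx":0,"wy":3.4,"wz":0},{"dx":-0.0156,"dy":0,"dz":0.0118,"wx":0,"wy":4,"wz":0},{"dx":-0.0178,"dy":0,"dz":0.0136,"wx":0,"wy":4.6,"wz":0},{"dx":-0.020,"dy":0,"dz":0.0155,"wx":0,"wy":5.2,"wz":0},{"dx":-0.022,"dy":0,"dz":0.0173,"wx":0,"wy":5.7,"wz":0}]' 
python3 - <<'E'
from plan import *
d=snap("side","d14")["img"];s=snap("scene","s14")["img"];w=snap("wrist","w14")["img"]
cv2.imwrite("pics/m14.png",np.hstack([cv2.resize(d[180:420,230:400],None,fx=2.,fy=2.),cv2.resize(s[130:370,270:470],None,fx=2,fy=2)]))
st=manip.state(); print(st["tcp_rot"],st["ft_force"],st["grip_width"])
plan(np.linspace(1.291,1.39,10),np.linspace(.46,.53,10),[32]*10,.45)
E
```

```text
clock: 20.3
position: [506.7, 126.4, 103.7]
tcp_rot: [-3.142, -0.449, -1.402]
ft_force: [0.2, 0.9, -0.7]
grip_width: 0.316
[ 3.14132495 -0.44882569 -1.4016901 ] [-1.81752855  1.74317899  1.1788031 ] 0.3153764998541538
now cradle x,z 94.3 103.7
th 1.291  dx -0.0019 dz 0.0015 wy 0.6
th 1.302  dx -0.0038 dz 0.0029 wy 1.0
th 1.313  dx -0.0057 dz 0.0044 wy 1.5
th 1.324  dx -0.0076 dz 0.0058 wy 1.9
th 1.335  dx -0.0094 dz 0.0073 wy 2.4
th 1.346  dx -0.0113 dz 0.0088 wy 2.8
th 1.357  dx -0.0131 dz 0.0104 wy 3.2
th 1.368  dx -0.0150 dz 0.0119 wy 3.7
th 1.379  dx -0.0168 dz 0.0135 wy 4.1
th 1.390  dx -0.0186 dz 0.0151 wy 4.6
```

View pics/m14.png

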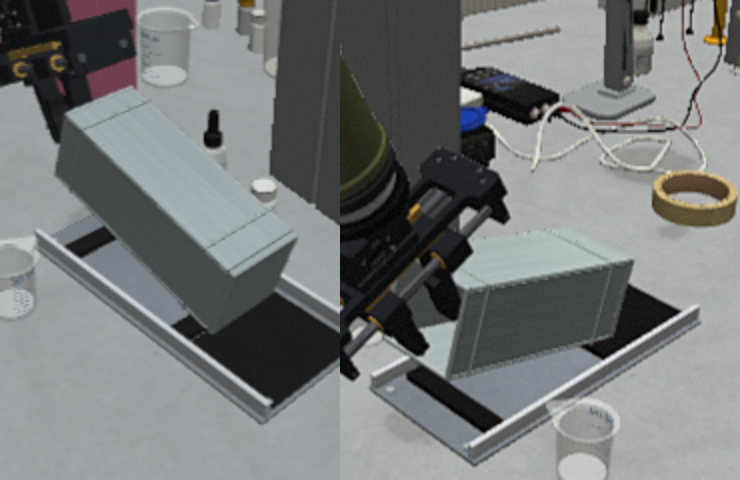

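View pics/w14.png

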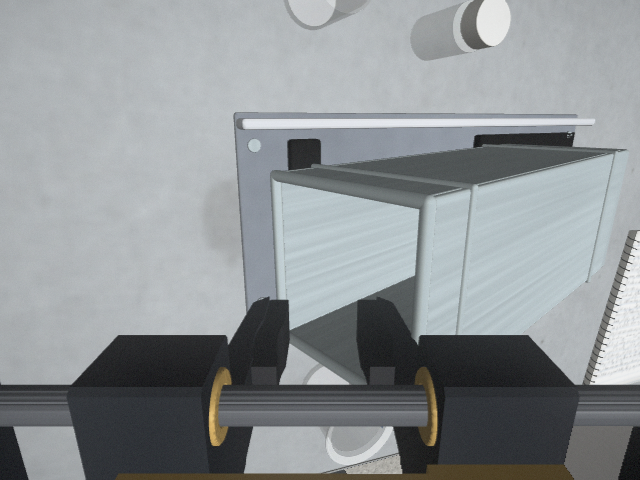

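```bash
python3 -m pendant '[{"dx":-0.002,"dy":0,"dz":0.0015,"wx":0,"wy":0.6,"wz":0},{"dx":-0.0038,"dy":0,"dz":0.0029,"wx":0,"wy":1,"wz":0},{"dx":-0.0057,"dy":0,"dz":0.0044,"wx":0,"wy":1.5,"wz":0},{"dx":-0.0076,"dy":0,"dz":0.0058,"wx":0,"wy":1.9,"wz":0},{"dx":-0.0094,"dy":0,"dz":0.0073,"wx":0,"wy":2.4,"wz":0},{"dx":-0.0113,"dy":0,"dz":0.0088,"wx":0,"wy":2.8,"wz":0},{"dx":-0.0131,"dy":0,"dz":0.0104,"wx":0,"wy":3.2,"wz":0},{"dx":-0.015,"dy":0,"dz":0.0119,"wx":0,"wy":3.7,"wz":0},{"dx":-0.0168,"dy":0,"dz":0.0135,"wx":0,"wy":4.1,"wz":0},{"dx":-0.0186,"dy":0,"dz":0.0151,"wx":0,"wy":4.6,"wz":0}]' 
python3 - <<'E'
from plan import *
st=manip.state(); print(st["tcp_rot"],st["ft_force"],st["grip_width"])
plan(np.linspace(1.399,1.48,10),np.linspace(.535,.58,10),[32]*10,.53)
E
```

```text
clock: 21.7
position: [505.1, 136.5, 82.1]
tcp_rot: [-3.141, -0.529, -1.402]
ft_force: [-0.3, 1.5, -0.5]
grip_width: 0.317
[-3.14143175 -0.52929353 -1.40227053] [-0.29382099  1.50698373 -0.54273486] 0.3168389563548656
now cradle x,z 104.5 82.1
th 1.399  dx -0.0016 dz 0.0011 wy 0.3
th 1.408  dx -0.0032 dz 0.0023 wy 0.6
th 1.417  dx -0.0048 dz 0.0035 wy 0.9
th 1.426  dx -0.0064 dz 0.0047 wy 1.1
th 1.435  dx -0.0079 dz 0.0059 wy 1.4
th 1.444  dx -0.0095 dz 0.0071 wy 1.7
th 1.453  dx -0.0110 dz 0.0084 wy 2.0
th 1.462  dx -0.0125 dz 0.0096 wy 2.3
th 1.471  dx -0.0141 dz 0.0109 wy 2.6
th 1.480  dx -0.0156 dz 0.0122 wy 2.9
```

```bash
python3 -m pendant '[{"dx":-0.0016,"dy":0,"dz":0.0011,"wx":0,"wy":0.3,"wz":0},{"dx":-0.0032,"dy":0,"dz":0.0023,"wx":0,"wy":0.6,"wz":0},{"dx":-0.0048,"dy":0,"dz":0.0035,"wx":0,"wy":0.9,"wz":0},{"dx":-0.0064,"dy":0,"dz":0.0047,"wx":0,"wy":1.1,"wz":0},{"dx":-0.0079,"dy":0,"dz":0.0059,"wx":0,"wy":1.4,"wz":0},{"dx":-0.0095,"dy":0,"dz":0.0071,"wx":0,"wy":1.7,"wz":0},{"dx":-0.011,"dy":0,"dz":0.0084,"wx":0,"wy":2,"wz":0},{"dx":-0.0125,"dy":0,"dz":0.0096,"wx":0,"wy":2.3,"wz":0},{"dx":-0.014,"dy":0,"dz":0.0109,"wx":0,"wy":2.6,"wz":0},{"dx":-0.0155,"dy":0,"dz":0.0122,"wx":0,"wy":2.9,"wz":0}]' 
python3 - <<'E'
from plan import *
d=snap("side","d16")["img"];s=snap("scene","s16")["img"];w=snap("wrist","w16")["img"]
cv2.imwrite("pics/m16.png",np.hstack([cv2.resize(d[180:420,230:400],None,fx=2.,fy=2.),cv2.resize(s[130:370,270:470],None,fx=2,fy=2)]))
st=manip.state(); print(st["tcp_rot"],st["ft_force"],st["grip_width"])
plan(np.linspace(1.489,1.57,10),np.linspace(.58,.60,10),[32]*10,.58)
E
```

```text
clock: 22.95
position: [503.8, 143.6, 63.8]
tcp_rot: [-3.142, -0.58, -1.402]
ft_force: [-0.7, 0.9, -0.1]
grip_width: 0.312
[ 3.14144745 -0.57973799 -1.40199415] [-1.11116482  1.21470807 -0.12052129] 0.3129680310111208
now cradle x,z 111.6 63.8
th 1.489  dx -0.0018 dz 0.0010 wy 0.0
th 1.498  dx -0.0035 dz 0.0022 wy 0.1
th 1.507  dx -0.0051 dz 0.0033 wy 0.3
th 1.516  dx -0.0067 dz 0.0045 wy 0.4
th 1.525  dx -0.0083 dz 0.0057 wy 0.5
th 1.534  dx -0.0099 dz 0.0069 wy 0.6
th 1.543  dx -0.0115 dz 0.0081 wy 0.8
th 1.552  dx -0.0131 dz 0.0094 wy 0.9
th 1.561  dx -0.0146 dz 0.0106 wy 1.0
th 1.570  dx -0.0162 dz 0.0119 wy 1.1
```

View pics/m16.png

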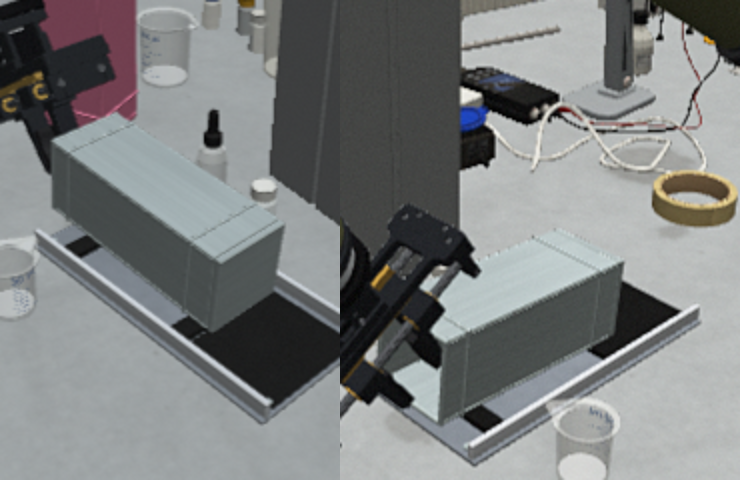

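View pics/w16.png

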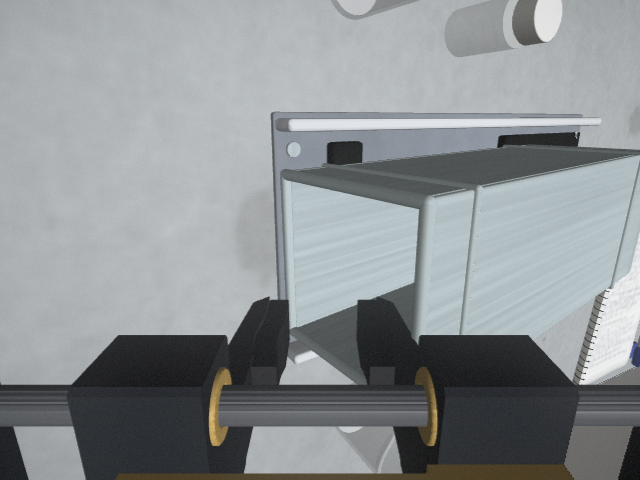

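```bash
python3 -m pendant '[{"dx":-0.0018,"dy":0,"dz":0.001,"wx":0,"wy":0,"wz":0},{"dx":-0.0035,"dy":0,"dz":0.0022,"wx":0,"wy":0.1,"wz":0},{"dx":-0.0051,"dy":0,"dz":0.0033,"wx":0,"wy":0.3,"wz":0},{"dx":-0.0067,"dy":0,"dz":0.0045,"wx":0,"wy":0.4,"wz":0},{"dx":-0.0083,"dy":0,"dz":0.0057,"wx":0,"wy":0.5,"wz":0},{"dx":-0.0099,"dy":0,"dz":0.0069,"wx":0,"wy":0.6,"wz":0},{"dx":-0.0115,"dy":0,"dz":0.0081,"wx":0,"wy":0.8,"wz":0},{"dx":-0.0131,"dy":0,"dz":0.0094,"wx":0,"wy":0.9,"wz":0},{"dx":-0.0146,"dy":0,"dz":0.0106,"wx":0,"wy":1,"wz":0},{"dx":-0.0162,"dy":0,"dz":0.0119,"wx":0,"wy":1.1,"wz":0}]' 
python3 - <<'E'
from plan import *
d=snap("side","d17")["img"];s=snap("scene","s17")["img"]
cv2.imwrite("pics/m17.png",np.hstack([cv2.resize(d[180:420,230:400],None,fx=2.,fy=2.),cv2.resize(s[130:370,270:470],None,fx=2,fy=2)]))
st=manip.state(); print(st["tcp_rot"],st["ft_force"],st["grip_width"])
E
```

```text
clock: 24.35
position: [502.6, 149.9, 45.2]
tcp_rot: [3.142, -0.6, -1.403]
ft_force: [-0.3, -0.4, 0.3]
grip_width: 0.315
[ 3.14123577 -0.59939832 -1.40216435] [ 0.0032775   0.68122256 -0.06084863] 0.3138603754784937
```

View pics/m17.png

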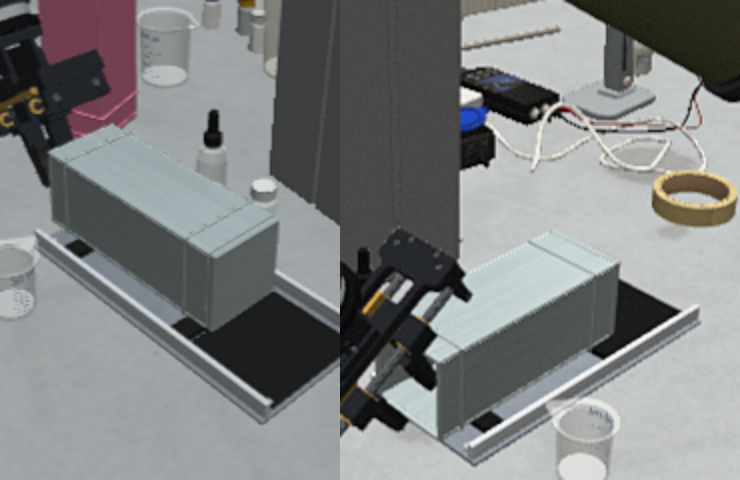

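```bash
python3 -m pendant '[{"dx":-0.001,"dy":0,"dz":0,"wx":0,"wy":0,"wz":0},{"dx":-0.002,"dy":0,"dz":0,"wx":0,"wy":0,"wz":0},{"dx":-0.003,"dy":0,"dz":0,"wx":0,"wy":0,"wz":0},{"dx":-0.004,"dy":0,"dz":0,"wx":0,"wy":0,"wz":0},{"dx":-0.005,"dy":0,"dz":0,"wx":0,"wy":0,"wz":0},{"dx":-0.006,"dy":0,"dz":0,"wx":0,"wy":0,"wz":0},{"dx":-0.007,"dy":0,"dz":0,"wx":0,"wy":0,"wz":0},{"dx":-0.008,"dy":0,"dz":0,"wx":0,"wy":0,"wz":0},{"dx":-0.009,"dy":0,"dz":0,"wx":0,"wy":0,"wz":0},{"dx":-0.010,"dy":0,"dz":0,"wx":0,"wy":0,"wz":0}]' 
python3 - <<'E'
from plan import *
d=snap("side","d18")["img"];s=snap("scene","s18")["img"];w=snap("wrist","w18")["img"]
cv2.imwrite("pics/m18.png",np.hstack([cv2.resize(d[180:420,230:400],None,fx=2.,fy=2.),cv2.resize(s[130:370,270:470],None,fx=2,fy=2)]))
print(np.abs(cv2.imread("pics/d17.png")[240:340,260:370].astype(int)-d[240:340,260:370]).mean())
E
```

```text
clock: 25.7
position: [501.3, 158.6, 39.4]
tcp_rot: [-3.142, -0.599, -1.402]
ft_force: [1.1, 0.5, -0.1]
grip_width: 0.31
0.9957272727272727
```

View pics/m18.png

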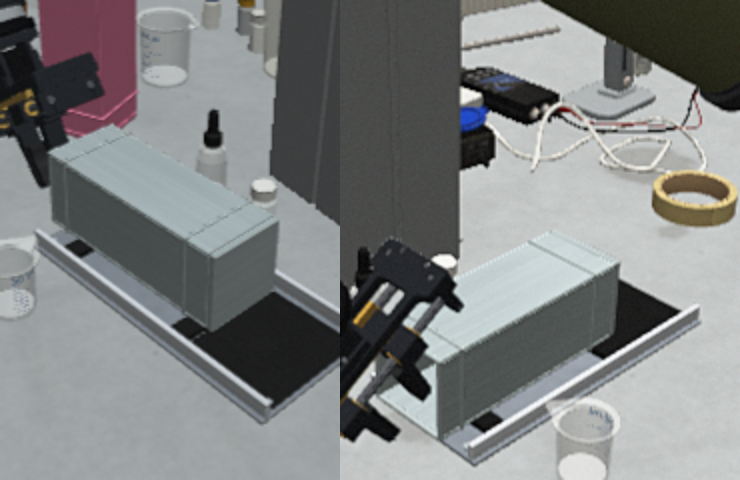

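View pics/w18.png

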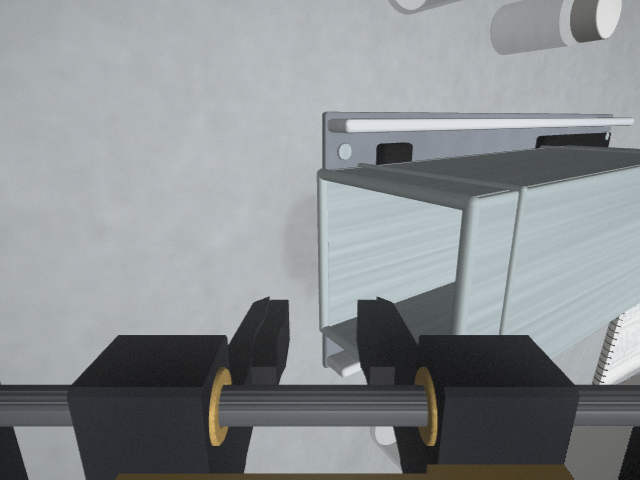

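```bash
python3 -m pendant '[{"dx":-0.004,"dy":0,"dz":-0.001,"wx":0,"wy":0,"wz":0},{"dx":-0.008,"dy":0,"dz":-0.005,"wx":0,"wy":0,"wz":0},{"dx":-0.012,"dy":0,"dz":-0.012,"wx":0,"wy":0,"wz":0},{"dx":-0.014,"dy":0,"dz":-0.022,"wx":0,"wy":0,"wz":0},{"dx":-0.014,"dy":0,"dz":-0.034,"wx":0,"wy":0,"wz":0},{"dx":-0.014,"dy":0,"dz":-0.048,"wx":0,"wy":0,"wz":0},{"dx":-0.014,"dy":0,"dz":-0.064,"wx":0,"wy":0,"wz":0},{"dx":-0.014,"dy":0,"dz":-0.08,"wx":0,"wy":0,"wz":0},{"dx":-0.014,"dy":0,"dz":-0.095,"wx":0,"wy":0,"wz":0},{"dx":-0.014,"dy":0,"dz":-0.105,"wx":0,"wy":0,"wz":0}]' 
python3 - <<'E'
from plan import *
d=snap("side","d19")["img"];s=snap("scene","s19")["img"]
cv2.imwrite("pics/m19.png",np.hstack([cv2.resize(d[180:420,230:400],None,fx=2.,fy=2.),cv2.resize(s[130:370,270:470],None,fx=2,fy=2)]))
cv2.imwrite("pics/s19h.png",s)
E
```

```text
clock: 27.1
position: [489.5, 229.1, 119.3]
tcp_rot: [-3.141, -0.598, -1.402]
ft_force: [-0.4, -0.7, -0.0]
grip_width: 0.315
```

View pics/m19.png

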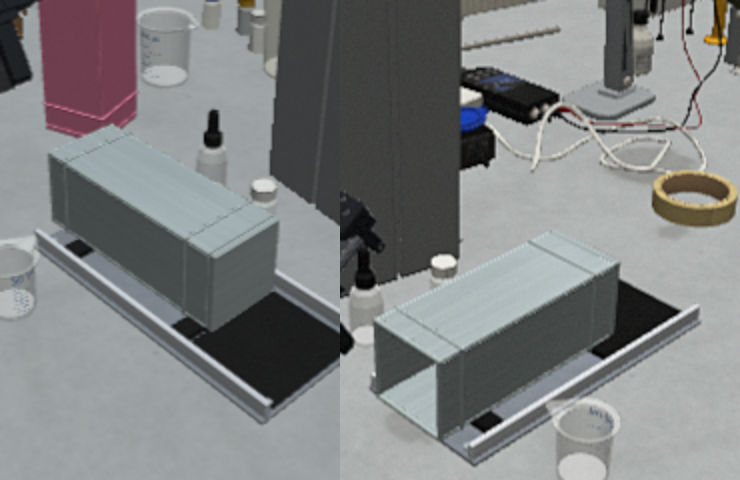

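View pics/s19.png

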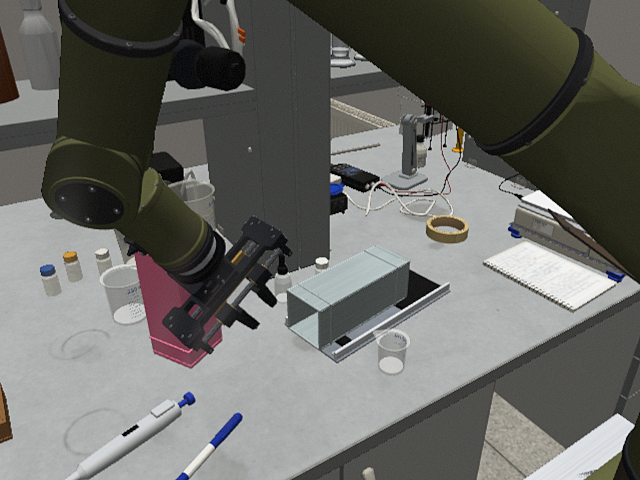

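```bash
python3 - <<'E'
from an import *
d=lambda u,v:(u/2.+230,v/2.+180);s=lambda u,v:((u-340)/2+270,v/2+130);T=220
obs=[("d19",d(48,153),(T,80,40)),("d19",d(113,126),(T,80,-40)),("d19",d(212,257),(0,80,40)),("d19",d(278,221),(0,80,-40)),("d19",d(210,329),(0,0,40)),
("s19",s(438,437),(T,0,40)),("s19",s(438,361),(T,80,40)),("s19",s(374,322),(T,80,-40)),("s19",s(374,395),(T,0,-40)),("s19",s(619,262),(0,80,40)),("s19",s(550,232),(0,80,-40))]
p,f=fit(obs,[-109,-6,12,1.57,0]);print(f.round(1),p.round(3))
def df(a,b,r):
    A=cv2.imread(f"pics/{a}.png").astype(int);B=cv2.imread(f"pics/{b}.png").astype(int);y0,y1,x0,x1=r;return abs(A[y0:y1,x0:x1]-B[y0:y1,x0:x1]).mean()
print("pink",df("side0","d19",(195,250,250,295)),"beaker",df("scene0","s19",(335,375,380,410)),"vial/dropper",df("scene0","s19",(258,285,318,330)),df("scene0","s19",(255,300,275,286)),"beaker side",df("side0","d19",(300,340,220,250)))
print(manip.state()["ft_force"])
E
```

```text
[-0.3 -0.3 -0.7 -0.8  0.6  0.7  0.3 -1.1 -0.   2.6 -0.2  2.4 -0.7  0.3
 -1.3 -1.6  0.5  0.6  0.1 -0.7  1.7 -1.9 -1.3] [-1.1026e+02 -7.4670e+00  9.4760e+00  1.5740e+00 -3.0000e-03]
pink 5.923771043771044 beaker 15.693888888888889 vial/dropper 28.241769547325102 11.896969696969697 beaker side 5.087777777777778
[1.18238452 0.6745937  0.12638768]
```

```bash
python3 - <<'E'
import cv2,numpy as np
r=[]
for n,(y0,x0) in (("side",(220,210)),("scene",(250,265))):
    a=cv2.imread(f"pics/{n}0.png");b=cv2.imread("pics/"+("d19" if n=="side" else "s19")+".png")
    r.append(np.hstack([cv2.resize(i[y0:y0+130,x0:x0+160],None,fx=2.3,fy=2.3) for i in(a,b)]))
cv2.imwrite("pics/cmp.png",np.vstack(r))
E
```

```text
(no output)
```

View pics/cmp.png

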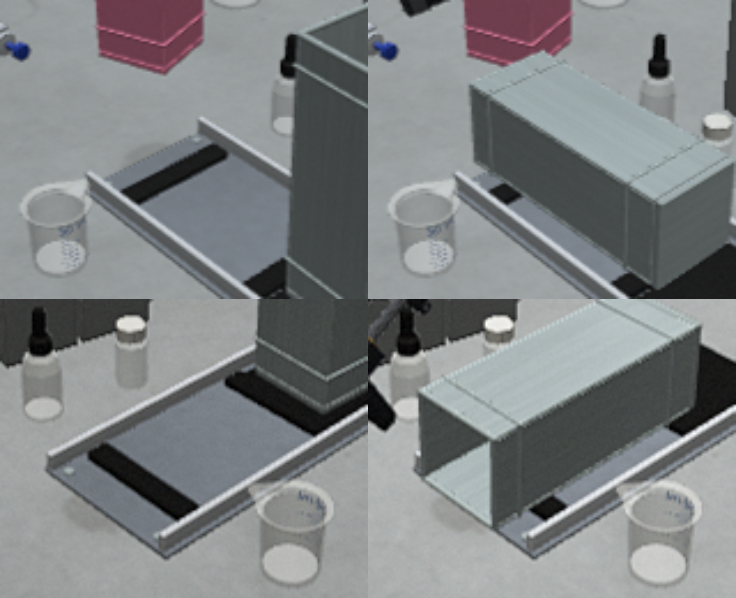

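The before and after views match: the beaker, dropper bottle, vial and pink canister are where they were. The canister lies on both bars with its mouth at the far end, and the robot is clear of it.

```bash
python3 -c "
from station import manip
print(manip.job_done(), manip.state()['clock'])"
```

```text
the job is handed in; nothing more can be done
the job is handed in; nothing more can be done
```

The canister now lies on its side along the cradle on both rubber bars, mouth at the far end. I handed the job in at about 27 s of the 48 s allowed.

**How it was done:** I pushed the front wall from inside the mouth. I kept the fingertips partly open, with a few mm of clearance, rather than closed, so the canister only had a few mm to drop before the rear lip met the fingers. It was never squeezed. Past the balance point the rear lip leaned on the rear finger. I let it down over about 11 s by giving way forward and down, tilting the tool and easing out a small skew (about 0.04 rad) on the way.

**Last checks:**
- **Canister pose:** the picture fit gave a lean of 1.574 rad, skew of -0.003 rad, foot at x ≈ -110 mm and about 7 mm off the centre line. It did not move when the fingers left it.
- **Height:** the fit put the underside at z ≈ 9.5 mm, where 12 mm was expected. Earlier fits read about 2 mm low in the same way, so I took this as camera error.
- **Forces:** wrist readings stayed at about 2 N throughout, close to the sensor noise.
- **Surroundings:** the before and after pictures show the beaker, dropper bottle, vial and pink canister in place. A plain pixel comparison did show differences there, and I put them down to the laid canister and the arm appearing in those views.

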